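# Lock away the honey samples and close the tin

## Robot

A 6-joint arm with a two-finger parallel gripper is mounted at the origin on the work surface. World frame = base frame: x ahead of the robot, y to its left, z up, the work surface at z = 0. Lengths are in mm, angles in rad, forces in N, time in s.
With the tool pointing down it reaches from about 400 to 925 mm from the base axis. Payload 3.4 kg.
Tool frame: the origin (TCP) lies at the very end of the fingers, on their centre line; the grasp point (between the pads) lies 19 mm behind it (arm.tcp_to_grasp is the distance from the TCP to the grasp point, in mm); x points along the fingers, y is the direction in which the jaws open and shut, and the axes are right-handed (so a half turn about x gives the same grasp; the last joint's range is limited). The gripper opens to 85 mm and grips with 20 to 120 N. Pads are 22 mm wide; open, the fingers measure 114 mm over their backs; the gripper's body (76 mm by 85 mm) begins 54 mm behind the grasp point. The pads swing forward as they close: fully open they stand 13 mm farther back than shut.
Start: joints at [1.206, 0.307, 1.506, -0, 1.328, -0.073], TCP at [164.887, 550.857, 231.305] pointing down, gripper open.
Joint ranges: [-3.12, 3.12], [-1.05, 2.28], [0.14, 2.33], [-1.42, 4.57], [0.1, 2.73], [-2.68, 2.68]. Speed limits (rad/s): [2.57, 2.57, 3.14, 3.14, 3.14, 3.14].

## Interface

Orientations are given as a rotation vector (axis times angle).
In Python, from rig import arm gives the robot as it stands.
- The arm moves only by the tool jog_arm, never from a script. Its argument "series" is a list of rows, each a list of 6 numbers: the shift along the tool's x, y, z in cm, then the turn, a rotation vector about the tool's x, y, z in degrees. A call has exactly 8 rows; each row shifts and turns the pose as measured when the row begins, along the tool's axes as they then stand; what a row does not reach is not made up. A row lasts 1/12 s, in which the tool goes at most 41.7 mm and 7.16 degrees, less where a joint would pass 70% of its speed; a pose out of reach is approached as far as the arm can. A call with a gripper value outside its range is refused whole. "grip" is the closure in counts, from 0 (fully open) to 255 (shut), set as the call begins (left out, the last holds). The fingers move at their own pace and stop on an object; "newtons" is the grip in N (left out, the last holds). Time passes only in rows, so rows that do not move let the fingers close, or fill a call up. It gives the time, the measured TCP pose, the force and the opening at its end, in the units of the state.
- arm.get_state(): the state, without advancing time (a new reading comes with each control period).
- arm.grab_frame(name): name is "scene" or "side" or "wrist"; returns a dict with "color" (400x640x3 uint8, blue, green, red), "range_z" (400x640 float32, mm along the optical axis (not along the pixel's ray), 0 where there is no reading), "mtx" (3x3 intrinsics, pixels), "dist" ([k1, k2, p1, p2, k3] as OpenCV has them; the pictures are not rectified), "T" (4x4, takes a point from camera to world coordinates); the wrist camera has in their place "hand_eye" (4x4, takes a point from camera to tool coordinates, whose origin is the TCP and whose axes are the tool frame's). Camera axes: x right, y up, looking along -z (the intrinsics and any distortion apply to the point x, -y, -z); pixel columns grow to the right and rows downward; lengths in mm; the calibration is good to about 2 mm. A picture is of the moment at which its call begins: read the wrist's pose just before it.
- arm.finish_job(): hands the job in, once; it reports no verdict.
Trained networks look in a picture, given as the dict that the camera call returned (one of the last four; its "shot" number tells which), for a name from the list of things; names that differ only in an ending like _2 or _b are one class to them, and where a whole thing is asked for, a point or a joint stands for the part that bears it (a point fixed in the world has none). Each returns a list of dicts, best first, with "p" (0 to 1); they miss things now and then, are a little off and sometimes report something else, mostly with a low value. They report only what shows in the picture. A call takes as long as a camera call. They do not tell look-alikes from the thing itself.
- arm.silhouettes(picture, query): "region" (400x640 bool, what is visible of it).
- arm.tip_of(picture, query): "position" ([x, y, z] in mm, in world coordinates, good to about 4 mm: a listed point, or the origin of a listed thing).
The state is a dict: "time_s": time; "joint_pos": joint angles; "qd": joint speeds; "joint_torque": joint torques, N m; "tcp_pos": TCP position; "orientation": TCP orientation; "contact_force": force on the tool from outside, world axes, zero at the start; "wrist_torque": the same for the moment, N m; "width": finger opening in mm.
Only numpy, scipy, OpenCV 4.12 (cv2) and the standard library are available. Lean on these libraries where they do the work, as an engineer would, in place of code of your own. Each camera call takes 0.05 s, during which the arm holds its last target.

## Task

Finish the honey sampling: stand every closed sample jar upright in the open drawer of the white locker, slide the drawer fully shut, and only then press the sprung lock lever on top of the locker down until it catches and stays down by itself. Also close the gold tin, at any point of the job, by laying its white cover, rib up, level inside the collar round the opening. Do not tip over the steel bowl or shove it away.

Things in the scene. Friction and masses are not known exactly. Their poses are not given: they have to be found in the camera images.
- jar1: small closed sample jar: squat amber glass body 51 mm across, gold screw lid 54 mm across and 16 mm tall on top, 52 mm tall overall, about 0.15 kg, standing upright. Origin at the centre of its underside, z up. May be absent
- jar2: small closed sample jar: squat amber glass body 51 mm across, gold screw lid 54 mm across and 16 mm tall on top, 52 mm tall overall, about 0.15 kg, standing upright. Origin at the centre of its underside, z up. May be absent
- jar3: small closed sample jar: squat amber glass body 51 mm across, gold screw lid 54 mm across and 16 mm tall on top, 52 mm tall overall, about 0.15 kg, standing upright. Origin at the centre of its underside, z up. May be absent
- jar4: small closed sample jar: squat amber glass body 51 mm across, gold screw lid 54 mm across and 16 mm tall on top, 52 mm tall overall, about 0.15 kg, standing upright. Origin at the centre of its underside, z up. May be absent
- cover: white flat round cover of the tin: disc 96 mm across and 8 mm thick with a straight upright grip rib across its middle (14 mm wide in x, 56 mm long in y, rib top 32 mm above the underside). Origin at the centre of the disc's underside, z up; on the bench it lies flat with the rib up
- tin_mouth (a point): centre of the dark opening on top of the fixed square gold tin (235 x 235 mm, 110 mm tall), at the level of its top surface, x and y along the tin's sides. Round the opening runs a collar of 106 mm inner and 116 mm outer diameter, standing 6 mm above the top; the cover lies inside the collar on the tin's top surface
- drawer_in (a point): point on the drawer's inner floor (22 mm above the bench), midway between its side walls, 80 mm behind the inner face of its front wall; moves with the drawer. x points into the locker, y left, z up. Inner space: y -114 to 114 mm, x -80 to 125 mm; what lies beyond x = drawer opening - 86 mm is under the roof. Side walls end 71 mm above this floor, the front panel 80 mm
- locker_drawer0 (a joint): the drawer's opening in m: 0 = fully shut, 0.173 = fully open
- locker_drawer0_handle (a point): middle of the drawer's handle: a horizontal steel bar 11 mm thick and 120 mm long across the drawer front, 35 mm out from it and 77 mm above the bench. The locker is a fixed white box 250 mm deep, 270 mm wide, 115 mm tall; x of this point points from the handle into the locker
- lock_pad (a point): centre of the upper face of the black pad (50 mm long, 44 mm wide) at the free end of the sprung lock lever on top of the locker; it moves with the lever. Sprung up it is about 197 mm above the bench, latched about 152 mm. Pressing it takes up to about 12 N. The lever runs from the pad straight back, away from the drawer front, to a hinge 105 mm behind the pad and 145 mm above the bench
- lock (a joint): lock lever angle in rad: 0 = sprung fully up, grows as it is pressed down; let go before about 0.28 it springs back up, pressed further it goes over centre and its detent holds it at its stop, 0.45
- dish: small round steel bowl, 72 mm across and 45 mm tall, not part of the job. Origin at the centre of its underside
Not all that is in view belongs to the job. Leave any blue or turquoise look-alike of the jar3 alone.

How it is judged:
By the outcome, as a careful person would: the job done as asked, in the order asked, and still so for the second after the job is handed in, with the robot touching nothing.
Of jar1, jar2, jar3, jar4 only 3 to 4 are there at a start; the rules pass over those that are not, and their reading is None.
At some moment in a run one of jar1, jar2, jar3, jar4, cover may be knocked a few centimetres aside while the robot is not near it.
It also fails if it takes over 208 s, if anything falls off the work surface, if the arm or the gripper's body presses on something with over 40 N, if the wrist force passes 120 N, or if a joint passes its speed limit or range.

## Working session

There is one attempt and no reset: what is moved stays moved. The work goes in short steps, Python scripts to look and compute and a tool call to move; the robot and the scene stay as the last step left them, time stands still between calls to the robot, and variables do not carry over. Pictures are saved under pics/ and viewed, and the job is handed in when it is done.

Besides the shell and the picture viewer there is one more tool, called after "Call:" as name(argument=value, ...), one argument or row to a line, values as JSON. jog_arm: Moves the arm, as the interface text tells. Its arguments: {"type":"object","properties":{"series":{"type":"array"},"grip":{"type":"number"},"newtons":{"type":"number"}},"required":["series"]}

```bash
ls; mkdir -p pics
cat > h.py <<'E'
import numpy as np, cv2
from rig import arm
from scipy.spatial.transform import Rotation as R
def st(): return arm.get_state()
def save(f,n,crop=None,s=1):
    im=f["color"]
    if crop: im=im[crop[1]:crop[3],crop[0]:crop[2]]
    if s!=1: im=cv2.resize(im,None,fx=s,fy=s,interpolation=cv2.INTER_CUBIC)
    cv2.imwrite("pics/"+n+".png",im)
def T(f,s=None):
    if "T" in f: return np.array(f["T"])
    M=np.eye(4);M[:3,:3]=R.from_rotvec(s["orientation"]).as_matrix();M[:3,3]=s["tcp_pos"]
    return M@np.array(f["hand_eye"])
def cloud(f,M):
    h,w=f["range_z"].shape
    v,u=np.mgrid[0:h,0:w]
    p=cv2.undistortPoints(np.stack([u,v],-1).reshape(-1,1,2).astype(np.float64),np.array(f["mtx"]),np.array(f["dist"])).reshape(h,w,2)
    z=f["range_z"]
    P=np.stack([p[...,0]*z,-p[...,1]*z,-z,np.ones_like(z)],-1)@M.T
    P=P[...,:3]; P[z<=0]=np.nan
    return P
E
python3 - <<'E'
from h import *
s=st();print({k:np.round(v,3) for k,v in s.items()})
for n in ["scene","side","wrist"]:
    f=arm.grab_frame(n);save(f,n+"0");M=T(f,s);print(n,M.round(2).tolist())
    np.save(n+"0.npy",cloud(f,M))
    for q in ["jar1","cover","tin_mouth","drawer_in","locker_drawer0_handle","lock_pad","dish"]:
        try: print(q,[(round(float(d["p"]),2),np.round(d["position"]).tolist()) for d in arm.tip_of(f,q)])
        except Exception as e: print(q,e)
E
```

```text
pics
{'time_s': np.float64(0.0), 'joint_pos': array([ 1.207,  0.308,  1.508,  0.   ,  1.328, -0.073]), 'qd': array([ 0.001,  0.001,  0.001,  0.001, -0.   , -0.001]), 'joint_torque': array([ 0.0000e+00, -4.5756e+01, -2.5191e+01,  0.0000e+00,  1.3000e-02,
       -0.0000e+00]), 'tcp_pos': array([164.625, 550.188, 230.385]), 'orientation': array([ 0.227,  1.559, -0.23 ]), 'contact_force': array([-0.819, -0.953, -0.026]), 'wrist_torque': array([-0.036, -0.015, -0.   ]), 'width': np.float64(85.437)}
scene [[-0.45, -0.76, 0.47, 1234.79], [0.89, -0.39, 0.23, 309.65], [0.01, 0.52, 0.85, 1334.04], [0.0, 0.0, 0.0, 1.0]]
jar1 [(0.93, [671.0, -70.0, -2.0]), (0.9, [422.0, -67.0, -4.0]), (0.82, [556.0, 54.0, 1.0]), (0.73, [597.0, 149.0, -3.0]), (0.7, [681.0, 78.0, -1.0])]
cover [(0.94, [431.0, 72.0, -0.0]), (0.66, [512.0, 333.0, 107.0])]
tin_mouth [(0.93, [511.0, 334.0, 110.0]), (0.22, [491.0, -324.0, 18.0])]
drawer_in [(0.8, [492.0, -325.0, 21.0])]
locker_drawer0_handle [(0.62, [363.0, -330.0, 80.0]), (0.53, [424.0, -68.0, 1.0])]
lock_pad [(0.7, [617.0, -319.0, 196.0])]
dish [(0.61, [549.0, -69.0, 0.0])]
side [[0.94, 0.19, -0.29, 248.37], [-0.35, 0.55, -0.76, -804.75], [0.02, 0.82, 0.58, 744.43], [0.0, 0.0, 0.0, 1.0]]
jar1 [(0.96, [670.0, -73.0, 2.0]), (0.95, [686.0, 73.0, -0.0]), (0.65, [556.0, 55.0, 0.0])]
cover [(0.57, [427.0, 70.0, 1.0])]
tin_mouth [(0.77, [507.0, 334.0, 111.0])]
drawer_in [(0.9, [495.0, -321.0, 19.0]), (0.45, [683.0, 73.0, -0.0])]
locker_drawer0_handle [(0.57, [360.0, -331.0, 82.0]), (0.52, [421.0, -68.0, -2.0])]
lock_pad [(0.63, [614.0, -318.0, 194.0]), (0.32, [362.0, -331.0, 81.0])]
dish [(0.94, [549.0, -70.0, 1.0])]
wrist [[0.29, -0.91, -0.29, 89.1], [0.96, 0.27, 0.09, 571.29], [-0.0, -0.31, 0.95, 373.16], [0.0, 0.0, 0.0, 1.0]]
jar1 []
cover []
tin_mouth []
drawer_in []
locker_drawer0_handle []
lock_pad []
dish []
```

View pics/scene0.png

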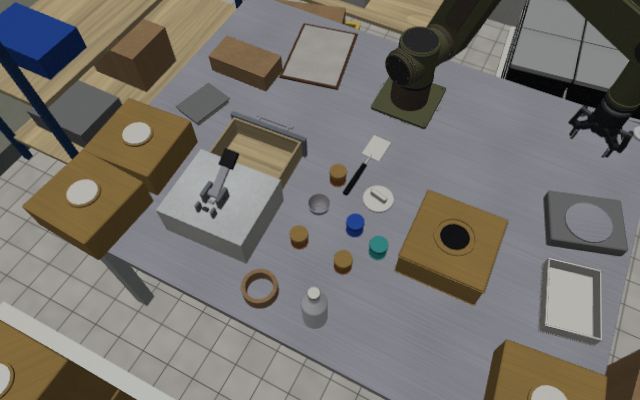

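View pics/side0.png

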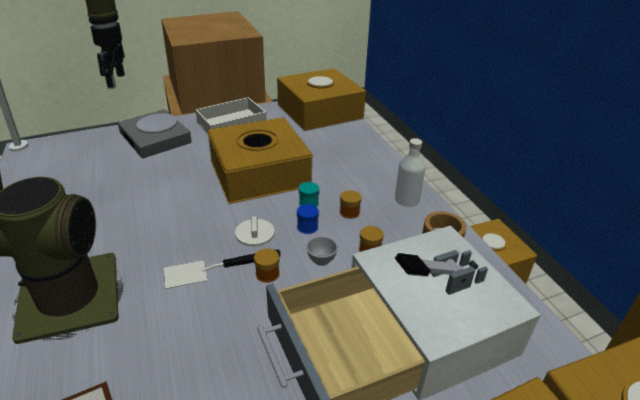

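Scene view: three gold-lidded jars at scene px (338,174), (299,236) and (343,261). The look-alikes to leave alone are blue (355,225) and turquoise (378,246). The cover is at (378,198), the tin's mouth at (455,236), and the drawer is open at (260,150). I'll confirm with an enlarged crop and measure from depth.

Run:
```python
from h import *
f=arm.grab_frame("scene");save(f,"crop1",(200,100,520,300),2.5)
P=cloud(f,T(f)); Z=P[...,2]
def lid(c,z0,z1,r=45):
    m=(np.hypot(P[...,0]-c[0],P[...,1]-c[1])<r)&(Z>z0)&(Z<z1); q=P[m]
    (cx,cy),rr=cv2.minEnclosingCircle(q[:,:2].astype(np.float32)); return np.round([cx,cy,rr,q[:,2].mean(),len(q)],1)
for n,c in dict(j422=(422,-67),j671=(671,-72),j684=(684,75),blue=(556,54),turq=(597,149)).items(): print(n,lid(c,44,60))
print("cover",lid((430,71),4,14,70))
m=(np.hypot(P[...,0]-430,P[...,1]-71)<60)&(Z>24)&(Z<40);print("rib",cv2.minAreaRect(P[m][:,:2].astype(np.float32)),m.sum())
m=(np.hypot(P[...,0]-510,P[...,1]-334)<75)&(Z>113)&(Z<122);q=P[m];print("collar",lid((510,334),113,122,75))
m=(np.hypot(P[...,0]-510,P[...,1]-334)<190)&(Z>100)&(Z<122);print("tin",cv2.minAreaRect(P[m][:,:2].astype(np.float32)))
m=(abs(P[...,0]-690)<200)&(abs(P[...,1]+325)<190)&(Z>108)&(Z<120)&(P[...,0]>560);print("locker",cv2.minAreaRect(P[m][:,:2].astype(np.float32)))
m=(abs(P[...,0]-365)<50)&(abs(P[...,1]+325)<190)&(Z>70)&(Z<110);print("front",cv2.minAreaRect(P[m][:,:2].astype(np.float32)))
m=(abs(P[...,0]-617)<60)&(abs(P[...,1]+319)<60)&(Z>180)&(Z<210);print("pad",cv2.minAreaRect(P[m][:,:2].astype(np.float32)),P[m].mean(0))
m=(P[...,0]>300)&(P[...,0]<520)&(abs(P[...,1]+40)<90)&(Z>7)&(Z<44);q=P[m];print("near jar a", np.round(q[::25]).tolist())
s=st();print(R.from_rotvec(s["orientation"]).as_matrix().round(3))
```

```text
j422 [419.6 -67.7  28.4  50.1 206. ]
j671 [667.5 -68.1  29.6  50.1 263. ]
j684 [681.6  80.   27.8  49.  268. ]
blue [557.7  56.4  28.7  50.4 242. ]
turq [595.6 150.2  27.3  48.9 254. ]
cover [431.   69.   67.4   7.5 449. ]
rib ((429.3643798828125, 77.83602142333984), (54.43860626220703, 16.116262435913086), 78.80528259277344) 79
collar [510.6 334.1  74.2 114.5 135. ]
tin ((510.48663330078125, 331.3106689453125), (240.69937133789062, 239.50369262695312), 1.2613235712051392)
locker ((690.3941650390625, -311.6088562011719), (242.6514892578125, 275.59869384765625), 2.9253740310668945)
front ((380.87982177734375, -325.4041442871094), (67.58026123046875, 266.22589111328125), 0.3479670584201813)
pad ((620.1182861328125, -315.4208068847656), (58.809226989746094, 46.02389144897461), 5.195094108581543) [ 616.74746449 -314.46715606  193.86391006]
near jar a [[306.0, -11.0, 15.0], [401.0, -129.0, 7.0], [362.0, -17.0, 15.0], [378.0, -26.0, 7.0], [435.0, -87.0, 23.0], [435.0, -87.0, 12.0], [441.0, -73.0, 24.0], [444.0, -61.0, 31.0], [440.0, -56.0, 23.0], [426.0, -42.0, 9.0], [413.0, -9.0, 8.0], [431.0, -12.0, 13.0], [453.0, -25.0, 17.0], [451.0, -12.0, 12.0], [426.0, 48.0, 8.0], [439.0, 44.0, 12.0], [520.0, -78.0, 21.0]]
[[-0.     0.287  0.958]
 [-0.     0.958 -0.287]
 [-1.    -0.    -0.   ]]
```

View pics/crop1.png

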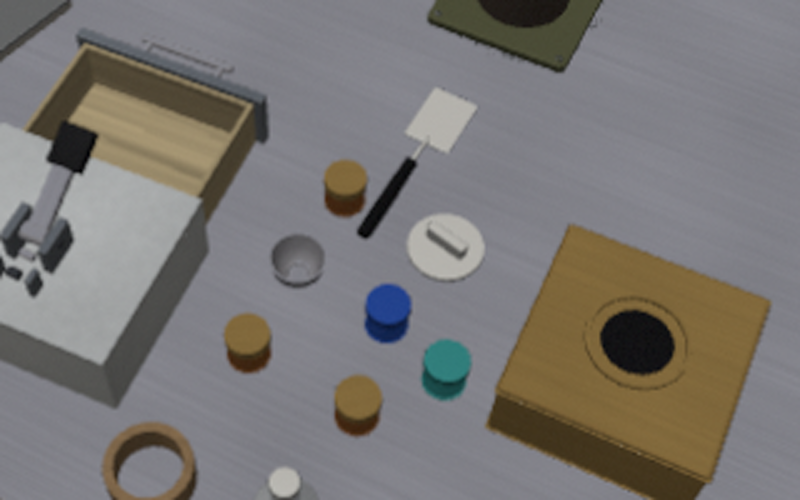

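The crop confirms it: the three jars with gold lids and amber bodies are the targets, and the blue and turquoise ones are look-alikes. I'm doing the cover first, starting with a planner that prints rows.

```bash
cat >> h.py <<'E'
def plan(pos,yaw=None,v=4.0,w=7.0,tilt=True):
    """rows to world pos, tool down with jaw axis (tool y) at world yaw deg (mod 180)"""
    s=st(); p=np.array(s["tcp_pos"]);A=R.from_rotvec(s["orientation"]);M=A.as_matrix()
    if yaw is None: yaw=np.degrees(np.arctan2(M[1,1],M[0,1]))
    best=None
    for k in (0,180):
        a=np.radians(yaw+k); y=np.array([np.cos(a),np.sin(a),0]);x=np.array([0,0,-1.]);B=R.from_matrix(np.stack([x,y,np.cross(x,y)],1))
        d=(A.inv()*B).magnitude()
        q=s["joint_pos"]; 
        if best is None or d<best[0]: best=(d,B)
    B=best[1]; d=np.array(pos,float)-p
    n=int(max(1,np.ceil(np.linalg.norm(d)/10/v),np.ceil(np.degrees(best[0])/w)))
    rv=(A.inv()*B).as_rotvec()/n
    rows=[]
    C=A
    for i in range(n):
        rows.append((np.r_[C.inv().apply(d/n/10).round(2),np.degrees(rv).round(1)]+0.0).tolist()); C=C*R.from_rotvec(rv)
    print("t",round(float(s["time_s"]),1),"tcp",p.round(1),"yaw",round(float(np.degrees(np.arctan2(M[1,1],M[0,1]))),1),"down",M[:,0].round(3),"w",round(float(s["width"]),1),"F",np.round(s["contact_force"],1),"n",n)
    for r in rows: print(r)
E
python3 - <<'E'
from h import *
plan((430,110,230),-11)
E
```

```text
t 1.2 tcp [164.9 550.9 231.3] yaw 73.3 down [-0. -0. -1.] w 85.2 F [-0.3 -0.1 -0.1] n 13
[0.01, -2.66, 2.93, 6.5, 0.0, 0.0]
[0.01, -2.32, 3.21, 6.5, 0.0, 0.0]
[0.01, -1.94, 3.45, 6.5, 0.0, 0.0]
[0.01, -1.54, 3.65, 6.5, 0.0, 0.0]
[0.01, -1.12, 3.8, 6.5, 0.0, 0.0]
[0.01, -0.68, 3.9, 6.5, 0.0, 0.0]
[0.01, -0.23, 3.95, 6.5, 0.0, 0.0]
[0.01, 0.21, 3.95, 6.5, 0.0, 0.0]
[0.01, 0.66, 3.9, 6.5, 0.0, 0.0]
[0.01, 1.1, 3.8, 6.5, 0.0, 0.0]
[0.01, 1.52, 3.65, 6.5, 0.0, 0.0]
[0.01, 1.92, 3.46, 6.5, 0.0, 0.0]
[0.01, 2.3, 3.22, 6.5, 0.0, 0.0]
```

Call:
jog_arm(
  series=[
    [0, -2.7, 2.9, 6.5, 0, 0],
    [0, -2.3, 3.2, 6.5, 0, 0],
    [0, -1.9, 3.5, 6.5, 0, 0],
    [0, -1.5, 3.7, 6.5, 0, 0],
    [0, -1.1, 3.8, 6.5, 0, 0],
    [0, -0.7, 3.9, 6.5, 0, 0],
    [0, -0.2, 4, 6.5, 0, 0],
    [0, 0.2, 4, 6.5, 0, 0],
  ],
  grip=0,
  newtons=40,
)

```text
time_s: 1.92
tcp_pos: [328.9, 276.1, 230.0]
orientation: [0.958, 1.356, -0.944]
contact_force: [1.0, 0.2, 0.5]
width: 85.3
```

```bash
python3 -c "
from h import *
plan((425,90,200),-11)"
```

```text
t 1.9 tcp [328.9 276.1 230. ] yaw 19.9 down [ 0.003  0.009 -1.   ] w 85.3 F [1.  0.2 0.5] n 6
[0.48, 0.45, 3.46, 5.1, -0.1, 0.0]
[0.48, 0.76, 3.41, 5.1, -0.1, 0.0]
[0.49, 1.06, 3.33, 5.1, -0.1, 0.0]
[0.49, 1.36, 3.22, 5.1, -0.1, 0.0]
[0.49, 1.64, 3.08, 5.1, -0.1, 0.0]
[0.5, 1.91, 2.92, 5.1, -0.1, 0.0]
```

Call:
jog_arm(
  series=[
    [0.5, 0.5, 3.5, 5.1, 0, 0],
    [0.5, 0.8, 3.4, 5.1, 0, 0],
    [0.5, 1.1, 3.3, 5.1, 0, 0],
    [0.5, 1.4, 3.2, 5.1, 0, 0],
    [0.5, 1.6, 3.1, 5.1, 0, 0],
    [0.5, 1.9, 2.9, 5.1, 0, 0],
    [0, 0, 0, 0, 0, 0],
    [0, 0, 0, 0, 0, 0],
  ],
)

```text
time_s: 2.58
tcp_pos: [432.9, 73.0, 200.5]
orientation: [1.39, 1.09, -1.362]
contact_force: [-0.1, -0.3, 0.3]
width: 85.6
```

```bash
cat >> h.py <<'E'
def wristcover(name):
    s=st();f=arm.grab_frame("wrist");save(f,name);P=cloud(f,T(f,s));Z=P[...,2]
    for d in arm.tip_of(f,"cover")[:2]: print("net",d["p"],np.round(d["position"],1))
    return s,f,P
E
python3 -c "
from h import *
s,f,P=wristcover('w1');Z=P[...,2];c=(429,71)
m=(np.hypot(P[...,0]-c[0],P[...,1]-c[1])<70)&(Z>26)&(Z<40);print('rib',cv2.minAreaRect(P[m][:,:2].astype(np.float32)),m.sum(),P[m][:,2].mean())
m=(np.hypot(P[...,0]-c[0],P[...,1]-c[1])<65)&(Z>4)&(Z<14);print('disc',cv2.minEnclosingCircle(P[m][:,:2].astype(np.float32)),m.sum())
plan((429,71,150),-11)
"
```

```text
net 0.73 [428.1  77.3  -0. ]
rib ((429.5904846191406, 72.57996368408203), (56.46584701538086, 13.789471626281738), 74.98733520507812) 639 31.777252700850706
disc ((429.54449462890625, 72.73382568359375), 47.998409271240234) 4578
t 2.7 tcp [432.6  74.3 200.7] yaw -13.0 down [ 0.014  0.009 -1.   ] w 85.4 F [0.  0.2 0.4] n 2
[2.53, -0.17, 0.23, -1.0, -0.3, -0.3]
[2.53, -0.16, 0.21, -1.0, -0.3, -0.3]
```

View pics/w1.png

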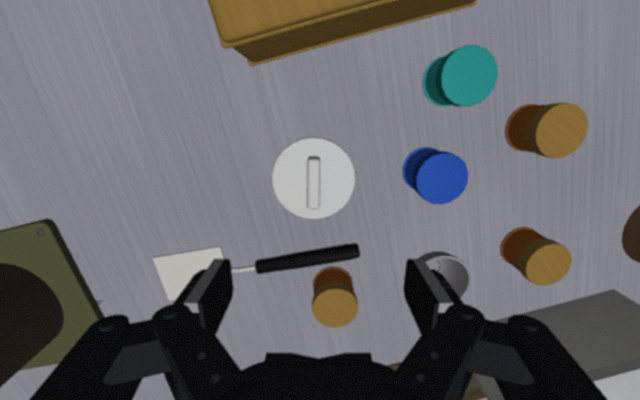

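The wrist view shows the cover at (314,178) with its rib clear. The depth fit gives centre (429.6, 72.6) and rib yaw −15°, with a disc radius of 48.0 mm. Descending.

```bash
python3 -c "
from h import *
plan((429.6,72.6,60),-15,v=3)"
```

```text
t 2.7 tcp [432.6  74.3 200.7] yaw -13.0 down [ 0.014  0.009 -1.   ] w 85.4 F [0.  0.2 0.4] n 5
[2.81, -0.08, 0.08, 0.4, -0.1, -0.1]
[2.81, -0.08, 0.07, 0.4, -0.1, -0.1]
[2.81, -0.07, 0.07, 0.4, -0.1, -0.1]
[2.81, -0.06, 0.06, 0.4, -0.1, -0.1]
[2.81, -0.06, 0.05, 0.4, -0.1, -0.1]
```

Call:
jog_arm(
  series=[
    [2.8, -0.1, 0.1, 0.4, -0.1, -0.1],
    [2.8, -0.1, 0.1, 0.4, -0.1, -0.1],
    [2.8, -0.1, 0.1, 0.4, -0.1, -0.1],
    [2.8, 0, 0, 0.4, -0.1, -0.1],
    [2.8, 0, 0, 0.4, -0.1, -0.1],
    [1, 0, 0, 0, 0, 0],
    [0, 0, 0, 0, 0, 0],
    [0, 0, 0, 0, 0, 0],
  ],
)

```text
time_s: 3.35
tcp_pos: [432.3, 84.8, 50.2]
orientation: [1.397, 1.081, -1.369]
contact_force: [0.2, -0.3, 0.1]
width: 85.7
```

```bash
python3 -c "
from h import *
plan((429.6,72.6,13),-15,v=1)"
```

```text
t 3.4 tcp [432.3  84.8  50.2] yaw -13.8 down [ 0.015  0.006 -1.   ] w 85.7 F [ 0.2 -0.3  0.1] n 4
[0.93, -0.01, 0.32, 0.3, -0.1, -0.2]
[0.93, 0.0, 0.32, 0.3, -0.1, -0.2]
[0.93, 0.0, 0.32, 0.3, -0.1, -0.2]
[0.93, 0.01, 0.31, 0.3, -0.1, -0.2]
```

Call:
jog_arm(
  series=[
    [0.5, 0, 0.4, 0.3, -0.1, -0.2],
    [0.5, 0, 0.4, 0.3, -0.1, -0.2],
    [0.5, 0, 0.4, 0.3, -0.1, -0.2],
    [0.5, 0, 0, 0, 0, 0],
    [0, 0, 0, 0, 0, 0],
    [0, 0, 0, 0, 0, 0],
    [0, 0, 0, 0, 0, 0],
    [0, 0, 0, 0, 0, 0],
  ],
)

```text
time_s: 4.02
tcp_pos: [432.7, 74.0, 32.5]
orientation: [1.404, 1.074, -1.382]
contact_force: [-0.3, -0.5, -0.2]
width: 85.2
```

```bash
python3 -c "
from h import *
plan((429.6,72.6,13),-15,v=1)"
```

```text
t 4.0 tcp [432.7  74.   32.5] yaw -14.6 down [ 0.012  0.004 -1.   ] w 85.2 F [-0.3 -0.5 -0.2] n 2
[0.97, -0.14, 0.12, 0.2, -0.2, -0.3]
[0.97, -0.14, 0.11, 0.2, -0.2, -0.3]
```

Call:
jog_arm(
  series=[
    [1, -0.2, 0.1, 0.2, -0.3, -0.4],
    [0.9, -0.2, 0.1, 0.2, -0.3, -0.4],
    [0, 0, 0, 0, 0, 0],
    [0, 0, 0, 0, 0, 0],
    [0, 0, 0, 0, 0, 0],
    [0, 0, 0, 0, 0, 0],
    [0, 0, 0, 0, 0, 0],
    [0, 0, 0, 0, 0, 0],
  ],
)

```text
time_s: 4.68
tcp_pos: [428.2, 73.1, 11.2]
orientation: [1.394, 1.075, -1.405]
contact_force: [-0.2, 0.8, -0.6]
width: 84.8
```

```bash
python3 -c "
from h import *
plan((429.6,72.6,13),-15,v=1)"
```

```text
t 4.7 tcp [428.2  73.1  11.2] yaw -15.0 down [-0.006 -0.003 -1.   ] w 84.8 F [-0.2  0.8 -0.6] n 1
[-0.18, 0.15, 0.02, 0.0, 0.2, 0.3]
```

Good alignment; closing.

Call:
jog_arm(
  series=[
    [-0.1, 0.1, 0, 0, 0, 0],
    [0, 0, 0, 0, 0, 0],
    [0, 0, 0, 0, 0, 0],
    [0, 0, 0, 0, 0, 0],
    [0, 0, 0, 0, 0, 0],
    [0, 0, 0, 0, 0, 0],
    [0, 0, 0, 0, 0, 0],
    [0, 0, 0, 0, 0, 0],
  ],
  grip=255,
  newtons=50,
)

```text
time_s: 5.35
tcp_pos: [430.1, 72.9, 13.4]
orientation: [1.396, 1.074, -1.403]
contact_force: [-0.5, 0.2, -1.0]
width: 12.8
```

```bash
python3 -c "
from h import *
plan((429.6,72.6,13),-15,v=1)"
```

```text
t 5.3 tcp [430.1  72.9  13.4] yaw -15.0 down [-0.003 -0.003 -1.   ] w 12.8 F [-0.5  0.2 -1. ] n 1
[0.04, -0.04, 0.04, 0.0, 0.2, 0.2]
```

Call:
jog_arm(
  series=[
    [-2, 0, 0, 0, 0, 0],
    [-3.5, 0, 0, 0, 0, 0],
    [-3.5, 0, 0, 0, 0, 0],
    [-3.5, 0, 0, 0, 0, 0],
    [-3.5, 0, 0, 0, 0, 0],
    [-1.5, 0, 0, 0, 0, 0],
    [0, 0, 0, 0, 0, 0],
    [0, 0, 0, 0, 0, 0],
  ],
)

```text
time_s: 6.02
tcp_pos: [427.6, 73.1, 193.7]
orientation: [1.39, 1.079, -1.412]
contact_force: [0.4, 0.7, -1.6]
width: 13.3
```

```bash
python3 -c "
from h import *
plan((500,265,195),-15,v=3.5)"
```

```text
t 6.0 tcp [427.6  73.1 193.7] yaw -15.0 down [-0.013 -0.003 -1.   ] w 13.3 F [ 0.4  0.7 -1.6] n 6
[-0.05, 0.34, -3.4, 0.0, 0.1, 0.1]
[-0.04, 0.34, -3.4, 0.0, 0.1, 0.1]
[-0.04, 0.34, -3.4, 0.0, 0.1, 0.1]
[-0.03, 0.34, -3.4, 0.0, 0.1, 0.1]
[-0.03, 0.34, -3.4, 0.0, 0.1, 0.1]
[-0.03, 0.34, -3.4, 0.0, 0.1, 0.1]
```

Call:
jog_arm(
  series=[
    [0, 0.3, -3.4, 0, 0.1, 0.1],
    [0, 0.3, -3.4, 0, 0.1, 0.1],
    [0, 0.3, -3.4, 0, 0.1, 0.1],
    [0, 0.3, -3.4, 0, 0.1, 0.1],
    [0, 0.4, -3.4, 0, 0.1, 0.1],
    [0, 0.4, -2, 0, 0.1, 0.1],
    [0, 0, 0, 0, 0, 0],
    [0, 0, 0, 0, 0, 0],
  ],
)

```text
time_s: 6.68
tcp_pos: [490.1, 254.8, 174.7]
orientation: [1.386, 1.081, -1.425]
contact_force: [-0.1, -0.7, -0.7]
width: 12.8
```

```bash
python3 -c "
from h import *
s=st();f=arm.grab_frame('wrist');save(f,'w2');P=cloud(f,T(f,s));Z=P[...,2];np.save('w2.npy',P)
print([(d['p'],np.round(d['position'],1)) for d in arm.tip_of(f,'tin_mouth')[:2]])
print([(d['p'],np.round(d['position'],1)) for d in arm.tip_of(f,'cover')[:2]])
m=(np.hypot(P[...,0]-510,P[...,1]-334)<75)&(Z>113)&(Z<122);q=P[m][:,:2].astype(np.float32);print('collar',m.sum(),cv2.minEnclosingCircle(q),cv2.fitEllipse(q))
plan((510,334,195),-15)
"
```

```text
[(0.79, array([508.3, 327.6, 111.7]))]
[(0.58, array([489.4, 257.6, 162.3]))]
collar 3986 ((509.4463195800781, 327.4050598144531), 57.87919616699219) ((509.46112060546875, 327.2750549316406), (109.40314483642578, 109.81391143798828), 69.23526763916016)
t 6.8 tcp [489.9 253.3 175.9] yaw -15.5 down [-0.023 -0.005 -1.   ] w 13.0 F [-0.   0.  -1.3] n 3
[-0.67, -0.08, -2.76, -0.1, 0.2, 0.4]
[-0.66, -0.07, -2.77, -0.1, 0.2, 0.4]
[-0.65, -0.06, -2.77, -0.1, 0.2, 0.4]
```

View pics/w2.png

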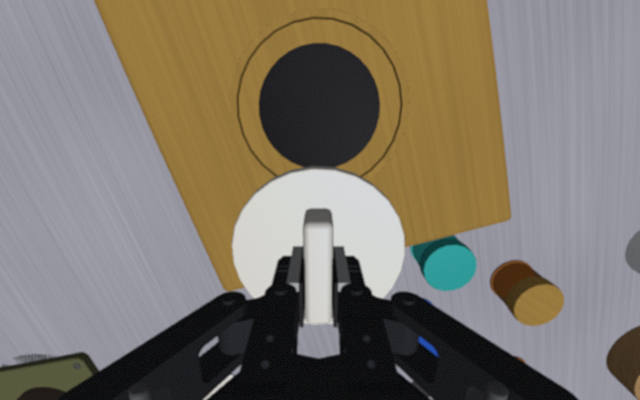

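Call:
jog_arm(
  series=[
    [-1, 0, 0, 0, 0.5, 0.7],
    [-1, 0, 0, 0, 0.5, 0.7],
    [0, 0, 0, 0, 0, 0],
    [0, 0, 0, 0, 0, 0],
    [0, 0, 0, 0, 0, 0],
    [0, 0, 0, 0, 0, 0],
    [0, 0, 0, 0, 0, 0],
    [0, 0, 0, 0, 0, 0],
  ],
)

```text
time_s: 7.5
tcp_pos: [488.8, 248.1, 200.1]
orientation: [1.419, 1.065, -1.399]
contact_force: [0.1, -0.4, -0.7]
width: 12.7
```

```bash
cat >> h.py <<'E'
from scipy.optimize import least_squares
def fitc(q,r=None):
    c0=q.mean(0)
    if r: f=lambda v:np.hypot(q[:,0]-v[0],q[:,1]-v[1])-r; return least_squares(f,c0,loss="soft_l1").x.round(1)
    return least_squares(lambda v:np.hypot(q[:,0]-v[0],q[:,1]-v[1])-v[2],np.r_[c0,50],loss="soft_l1").x.round(1)
E
python3 -c "
from h import *
s=st();f=arm.grab_frame('wrist');save(f,'w3');P=cloud(f,T(f,s));Z=P[...,2];s2=st();print(s['tcp_pos'],s2['tcp_pos'])
m=(np.hypot(P[...,0]-510,P[...,1]-330)<75)&(Z>113.5)&(Z<122);q=P[m][:,:2].astype(np.float32);print('collar',m.sum(),cv2.minEnclosingCircle(q),fitc(q,55.5),P[m][:,2].mean())
z=s['tcp_pos'][2]-13+8
m=(abs(Z-z)<4)&(np.hypot(P[...,0]-490,P[...,1]-255)<70);q=P[m][:,:2].astype(np.float32);print('cover',m.sum(),cv2.minEnclosingCircle(q))
h=cv2.convexHull(q)[:,0];A=np.linalg.lstsq(np.c_[P[m][:,:2],np.ones(m.sum())],P[m][:,2],rcond=None)[0];print('plane',A)
print([(d['p'],np.round(d['position'],1)) for d in arm.tip_of(f,'tin_mouth')[:2]])
for n in ('scene','side'):
  g=arm.grab_frame(n);Q=cloud(g,T(g));m=(np.hypot(Q[...,0]-510,Q[...,1]-330)<75)&(Q[...,2]>113.5)&(Q[...,2]<122);q=Q[m][:,:2];print(n,m.sum(),fitc(q,55.5))
  m=(np.hypot(Q[...,0]-510,Q[...,1]-330)<50)&(Q[...,2]<108);q=Q[m][:,:2];print(n,m.sum())
plan((510,330,200),-15)
"
```

```text
[488.77775432 248.10934154 200.05991644] [488.77564612 248.13958028 199.99826702]
collar 3258 ((509.41009521484375, 327.48529052734375), 58.099266052246094) [509.3 326.8] 115.82209163436892
cover 13383 ((489.3966979980469, 247.82095336914062), 48.01292037963867)
plane [1.21016898e-02 8.71106108e-03 1.86820191e+02]
[(0.64, array([505.5, 326.4, 108.5]))]
scene 97 [511.4 330.7]
scene 521
side 104 [509.5 326. ]
side 38
t 7.7 tcp [488.7 248.2 199.8] yaw -15.8 down [ 0.01   0.006 -1.   ] w 13.1 F [ 0.3 -0.  -1.4] n 3
[0.01, -0.06, -2.82, -0.3, -0.2, -0.1]
[0.01, -0.05, -2.82, -0.3, -0.2, -0.1]
[0.0, -0.03, -2.82, -0.3, -0.2, -0.1]
```

Call:
jog_arm(
  series=[
    [-0.1, -0.1, -2.7, 0, 0, 0],
    [-0.1, -0.1, -2.7, 0, 0, 0],
    [-0.1, 0, -2.6, 0, 0, 0],
    [0, 0, 0, 0, 0, 0],
    [0, 0, 0, 0, 0, 0],
    [0, 0, 0, 0, 0, 0],
    [0, 0, 0, 0, 0, 0],
    [0, 0, 0, 0, 0, 0],
  ],
)

```text
time_s: 8.37
tcp_pos: [507.8, 326.7, 200.7]
orientation: [1.414, 1.064, -1.405]
contact_force: [-0.1, -0.7, -0.4]
width: 13.0
```

```bash
python3 -c "
from h import *
plan((508.8,327.8,140),-15,v=1.5)"
```

```text
t 8.4 tcp [507.8 326.7 200.7] yaw -15.8 down [ 0.005  0.002 -1.   ] w 13.0 F [-0.1 -0.7 -0.4] n 5
[1.21, 0.01, -0.02, -0.2, 0.0, 0.0]
[1.21, 0.01, -0.02, -0.2, 0.0, 0.0]
[1.21, 0.01, -0.02, -0.2, 0.0, 0.0]
[1.21, 0.01, -0.02, -0.2, 0.0, 0.0]
[1.21, 0.01, -0.03, -0.2, 0.0, 0.0]
```

Call:
jog_arm(
  series=[
    [1.2, 0, 0, 0, 0, 0],
    [1.2, 0, 0, 0, 0, 0],
    [1.2, 0, 0, 0, 0, 0],
    [1.2, 0, 0, 0, 0, 0],
    [1, 0, -0.1, 0, 0, 0],
    [0, 0, 0, 0, 0, 0],
    [0, 0, 0, 0, 0, 0],
    [0, 0, 0, 0, 0, 0],
  ],
)

```text
time_s: 9.03
tcp_pos: [507.7, 322.0, 142.3]
orientation: [1.418, 1.059, -1.409]
contact_force: [-0.3, -0.7, -1.2]
width: 13.0
```

```bash
python3 -c "
from h import *
plan((508.8,327.8,125),-15,v=1)
s=st();f=arm.grab_frame('wrist');P=cloud(f,T(f,s));Z=P[...,2]
z=s['tcp_pos'][2]-13.4+8
m=(abs(Z-z)<4)&(np.hypot(P[...,0]-509,P[...,1]-327)<60);q=P[m][:,:2].astype(np.float32);print('cover',m.sum(),cv2.minEnclosingCircle(q))
A=np.linalg.lstsq(np.c_[P[m][:,:2],np.ones(m.sum())],P[m][:,2],rcond=None)[0];print('plane',A)
m=(np.hypot(P[...,0]-510,P[...,1]-330)<75)&(Z>113.5)&(Z<118);q=P[m][:,:2];print('collar',m.sum(),fitc(q,55.5))
"
```

```text
t 9.0 tcp [507.7 322.  142.3] yaw -16.2 down [ 0.005  0.001 -1.   ] w 13.0 F [-0.3 -0.7 -1.2] n 2
[0.86, -0.03, -0.29, -0.6, -0.1, -0.1]
[0.86, -0.03, -0.29, -0.6, -0.1, -0.1]
cover 13372 ((508.11199951171875, 321.5556640625), 48.26917266845703)
plane [7.03218085e-03 3.52519516e-03 1.32364160e+02]
collar 2799 [509.4 326.6]
```

Call:
jog_arm(
  series=[
    [0.3, 0, -0.5, 0, 0, 0],
    [0.3, 0, -0.1, 0, 0, 0],
    [0, 0, 0, 0, 0, 0],
    [0, 0, 0, 0, 0, 0],
    [0, 0, 0, 0, 0, 0],
    [0, 0, 0, 0, 0, 0],
    [0, 0, 0, 0, 0, 0],
    [0, 0, 0, 0, 0, 0],
  ],
)

```text
time_s: 9.75
tcp_pos: [511.6, 329.9, 138.8]
orientation: [1.423, 1.059, -1.403]
contact_force: [-1.0, 0.3, -1.2]
width: 12.9
```

```bash
python3 -c "
from h import *
plan((508.8,327.5,124),-15,v=1)"
```

```text
t 9.8 tcp [511.6 329.9 138.8] yaw -16.1 down [ 0.011  0.004 -1.   ] w 12.9 F [-1.   0.3 -1.2] n 2
[0.74, -0.11, 0.16, -0.6, -0.2, -0.3]
[0.74, -0.11, 0.15, -0.6, -0.2, -0.3]
```

Call:
jog_arm(
  series=[
    [0.5, -0.2, 0.1, 0, -0.2, -0.3],
    [0.4, -0.1, 0, 0, -0.2, -0.3],
    [0, 0, 0, 0, 0, 0],
    [0, 0, 0, 0, 0, 0],
    [0, 0, 0, 0, 0, 0],
    [0, 0, 0, 0, 0, 0],
    [0, 0, 0, 0, 0, 0],
    [0, 0, 0, 0, 0, 0],
  ],
)

```text
time_s: 10.42
tcp_pos: [508.0, 329.5, 128.4]
orientation: [1.412, 1.064, -1.417]
contact_force: [-0.1, 0.2, -0.0]
width: 12.8
```

```bash
python3 -c "
from h import *
plan((508.8,327.5,123),-15,v=1)"
```

```text
t 10.4 tcp [508.  329.5 128.4] yaw -16.2 down [-0.003 -0.001 -1.   ] w 12.8 F [-0.1  0.2 -0. ] n 1
[0.54, 0.14, 0.17, -1.2, 0.1, 0.2]
```

Call:
jog_arm(
  series=[
    [0.2, 0.1, 0.1, 0, 0, 0],
    [0.2, 0, 0.1, 0, 0, 0],
    [0.1, 0, 0, 0, 0, 0],
    [0, 0, 0, 0, 0, 0],
    [0, 0, 0, 0, 0, 0],
    [0, 0, 0, 0, 0, 0],
    [0, 0, 0, 0, 0, 0],
    [0, 0, 0, 0, 0, 0],
  ],
)

```text
time_s: 11.08
tcp_pos: [508.8, 327.2, 123.4]
orientation: [1.413, 1.064, -1.416]
contact_force: [0.8, 0.1, -1.2]
width: 12.8
```

```bash
python3 -c "
from h import *
plan((508.8,327.5,123),-15,v=1)"
```

```text
t 11.1 tcp [508.8 327.2 123.4] yaw -16.2 down [-0.002 -0.    -1.   ] w 12.8 F [ 0.8  0.1 -1.2] n 1
[0.04, 0.0, -0.03, -1.2, 0.0, 0.1]
```

Seated. Pushing down 1 mm, then opening.

Call:
jog_arm(
  series=[
    [0.1, 0, 0, 0, 0, 0],
    [0, 0, 0, 0, 0, 0],
    [0, 0, 0, 0, 0, 0],
    [0, 0, 0, 0, 0, 0],
    [0, 0, 0, 0, 0, 0],
    [0, 0, 0, 0, 0, 0],
    [0, 0, 0, 0, 0, 0],
    [0, 0, 0, 0, 0, 0],
  ],
  grip=120,
)

```text
time_s: 11.75
tcp_pos: [509.3, 327.5, 123.0]
orientation: [1.414, 1.063, -1.414]
contact_force: [0.6, 0.3, -0.7]
width: 45.4
```

Call:
jog_arm(
  series=[
    [-1, 0, 0, 0, 0, 0],
    [-1, 0, 0, 0, 0, 0],
    [-2, 0, 0, 0, 0, 0],
    [-2, 0, 0, 0, 0, 0],
    [-2, 0, 0, 0, 0, 0],
    [0, 0, 3, 0, 0, 0],
    [0, 0, 2, 0, 0, 0],
    [0, 0, 0, 0, 0, 0],
  ],
)

```text
time_s: 12.42
tcp_pos: [496.8, 280.0, 213.7]
orientation: [1.417, 1.063, -1.407]
contact_force: [-0.5, 0.2, 0.3]
width: 45.1
```

```bash
python3 -c "
from h import *
s=st();f=arm.grab_frame('wrist');save(f,'w4');P=cloud(f,T(f,s));Z=P[...,2]
m=(Z>116.2)&(Z<123)&(np.hypot(P[...,0]-509,P[...,1]-327)<51);q=P[m][:,:2].astype(np.float32);print('cover',m.sum(),cv2.minEnclosingCircle(q),P[m][:,2].mean())
A=np.linalg.lstsq(np.c_[P[m][:,:2],np.ones(m.sum())],P[m][:,2],rcond=None)[0];print('plane',A)
plan((681,80,200),0)
"
```

```text
cover 9998 ((508.9007263183594, 327.16107177734375), 48.061309814453125) 118.18186120881319
plane [-1.24500081e-03 -8.12814919e-04  1.19084833e+02]
t 12.5 tcp [497.5 281.4 213.8] yaw -16.0 down [ 0.005  0.004 -1.   ] w 45.3 F [-0.4  1.  -0.2] n 7
[0.2, 3.31, 2.04, -2.3, 0.0, 0.0]
[0.2, 3.23, 2.17, -2.3, 0.0, 0.0]
[0.2, 3.14, 2.3, -2.3, 0.0, 0.0]
[0.2, 3.05, 2.42, -2.3, 0.0, 0.0]
[0.2, 2.95, 2.54, -2.3, 0.0, 0.0]
[0.2, 2.84, 2.66, -2.3, 0.0, 0.0]
[0.2, 2.73, 2.77, -2.3, 0.0, 0.0]
```

View pics/w4.png

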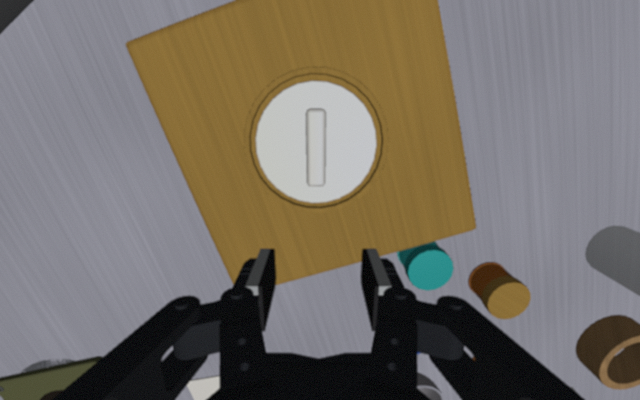

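Cover seated: at px (317,142), level at z=118 mm (110+8), centred inside the collar. Next, the jar at about (682,80).

```bash
python3 -c "
from h import *
P=np.load('scene0.npy');Z=P[...,2]
for n,(x0,x1,y0,y1) in dict(a=(600,900,60,250),b=(690,900,-180,60)).items():
  m=(P[...,0]>x0)&(P[...,0]<x1)&(P[...,1]>y0)&(P[...,1]<y1)&(Z>60);q=P[m];print(n,m.sum(),q.min(0) if m.any() else '',q.max(0) if m.any() else '')
P=np.load('side0.npy');Z=P[...,2]
m=(P[...,0]>600)&(P[...,0]<950)&(P[...,1]>30)&(P[...,1]<250)&(Z>60);q=P[m];print(q.min(0),q.max(0))
"
```

```text
a 875 [600.08663888  60.006184    60.17502591] [884.68706003 249.78456121 181.58808546]
b 422 [ 690.85466916 -179.93879755   60.03747374] [877.77680613  59.73953211 130.22066902]
[600.11150491  38.19507731  60.26866588] [878.94625445 249.88078151 181.87935841]
```

Call:
jog_arm(
  series=[
    [0.1, 3.3, 2, -2.3, 0, 0],
    [0.1, 3.2, 2.2, -2.3, 0, 0],
    [0.1, 3.1, 2.3, -2.3, 0, 0],
    [0.1, 3, 2.4, -2.3, 0, 0],
    [0.1, 2.9, 2.5, -2.3, 0, 0],
    [0.1, 0, 2.7, -2.3, 0, 0],
    [0, 0, 0, 0, 0, 0],
    [0, 0, 0, 0, 0, 0],
  ],
  grip=0,
)

```text
time_s: 13.13
tcp_pos: [636.7, 113.7, 211.1]
orientation: [1.241, 1.198, -1.208]
contact_force: [0.4, 1.0, -0.3]
width: 85.6
```

```bash
cat >> h.py <<'E'
def wjar(c,name=None,r=45):
    s=st();f=arm.grab_frame("wrist")
    if name: save(f,name)
    P=cloud(f,T(f,s));Z=P[...,2]
    m=(np.hypot(P[...,0]-c[0],P[...,1]-c[1])<r)&(Z>48)&(Z<56)
    if m.sum()<20: print("no lid seen",m.sum());return
    (cx,cy),rr=cv2.minEnclosingCircle(P[m][:,:2].astype(np.float32))
    print("lid",round(cx,1),round(cy,1),"r",round(rr,1),"n",m.sum(),"z",P[m][:,2].mean().round(1),"bgr",f["color"][m].mean(0).round())
    return cx,cy
E
python3 -c "
from h import *
wjar((682,80),'w5')
plan((682,80,150),0)"
```

```text
lid 681.2 74.5 r 27.0 n 1820 z 52.1 bgr [ 58. 109. 136.]
t 13.2 tcp [636.2 113.7 211. ] yaw -1.2 down [ 0.014  0.012 -1.   ] w 85.5 F [ 0.4 -0.2  0. ] n 3
[2.04, 1.52, 1.11, -0.4, -0.2, -0.3]
[2.04, 1.52, 1.12, -0.4, -0.2, -0.3]
[2.04, 1.52, 1.12, -0.4, -0.2, -0.3]
```

View pics/w5.png

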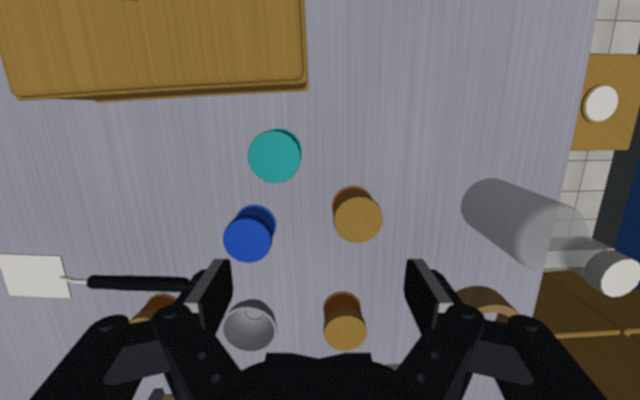

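Wrist view: gold jar at px (357,215), bottle well to the right. Depth fit gives (681.2, 74.5), r=27.0.

Call:
jog_arm(
  series=[
    [2.5, 1.5, 1.3, 0, -0.2, -0.3],
    [2.5, 1.5, 1.3, 0, -0.2, -0.3],
    [2.5, 1.5, 1.3, 0, -0.2, -0.3],
    [2.5, 0, 0, 0, 0, 0],
    [0, 0, 0, 0, 0, 0],
    [0, 0, 0, 0, 0, 0],
    [0, 0, 0, 0, 0, 0],
    [0, 0, 0, 0, 0, 0],
  ],
)

```text
time_s: 13.85
tcp_pos: [683.6, 87.0, 113.9]
orientation: [1.226, 1.205, -1.211]
contact_force: [-0.3, 0.0, 0.6]
width: 85.5
```

```bash
python3 -c "
from h import *
wjar((682,75))
plan((681.2,74.5,70),0,v=2)"
```

```text
lid 681.6 74.7 r 26.9 n 3716 z 52.1 bgr [ 56. 107. 134.]
t 13.9 tcp [683.8  87.2 114.3] yaw -0.7 down [ 0.005  0.008 -1.   ] w 85.6 F [ 0.1  0.6 -0.7] n 3
[1.47, -0.09, 0.43, -0.2, -0.1, -0.1]
[1.47, -0.09, 0.43, -0.2, -0.1, -0.1]
[1.47, -0.09, 0.43, -0.2, -0.1, -0.1]
```

Call:
jog_arm(
  series=[
    [1, -0.1, 0.5, 0, 0, 0],
    [1, -0.1, 0.5, 0, 0, 0],
    [1, 0, 0.2, 0, 0, 0],
    [1, 0, 0, 0, 0, 0],
    [0, 0, 0, 0, 0, 0],
    [0, 0, 0, 0, 0, 0],
    [0, 0, 0, 0, 0, 0],
    [0, 0, 0, 0, 0, 0],
  ],
)

```text
time_s: 14.57
tcp_pos: [682.6, 75.0, 74.4]
orientation: [1.229, 1.201, -1.205]
contact_force: [0.5, 0.2, -0.2]
width: 85.3
```

```bash
python3 -c "
from h import *
plan((681.4,74.5,20),0,v=2)"
```

```text
t 14.6 tcp [682.6  75.   74.4] yaw -0.7 down [ 0.011  0.008 -1.   ] w 85.3 F [ 0.5  0.2 -0.2] n 3
[1.81, -0.06, 0.03, -0.2, -0.2, -0.2]
[1.81, -0.05, 0.03, -0.2, -0.2, -0.2]
[1.81, -0.05, 0.02, -0.2, -0.2, -0.2]
```

Call:
jog_arm(
  series=[
    [1.8, -0.1, 0, 0, -0.2, -0.2],
    [1.8, -0.1, 0, 0, -0.2, -0.2],
    [1.6, 0, 0, 0, -0.2, -0.2],
    [0, 0, 0, 0, 0, 0],
    [0, 0, 0, 0, 0, 0],
    [0, 0, 0, 0, 0, 0],
    [0, 0, 0, 0, 0, 0],
    [0, 0, 0, 0, 0, 0],
  ],
)

```text
time_s: 15.23
tcp_pos: [686.0, 75.7, 26.5]
orientation: [1.222, 1.194, -1.21]
contact_force: [-0.3, 0.1, 0.1]
width: 85.2
```

```bash
python3 -c "
from h import *
plan((681.4,74.5,20),0,v=2)"
```

```text
t 15.2 tcp [686.   75.7  26.5] yaw -0.7 down [ 0.011 -0.002 -1.   ] w 85.2 F [-0.3  0.1  0.1] n 1
[0.65, -0.47, 0.12, -0.7, 0.1, -0.6]
```

Call:
jog_arm(
  series=[
    [0.6, -0.5, 0.1, 0, 0, -0.6],
    [0, 0, 0, 0, 0, 0],
    [0, 0, 0, 0, 0, 0],
    [0, 0, 0, 0, 0, 0],
    [0, 0, 0, 0, 0, 0],
    [0, 0, 0, 0, 0, 0],
    [0, 0, 0, 0, 0, 0],
    [0, 0, 0, 0, 0, 0],
  ],
)

```text
time_s: 15.9
tcp_pos: [682.3, 74.5, 23.2]
orientation: [1.219, 1.199, -1.215]
contact_force: [-0.2, -0.7, 0.8]
width: 85.5
```

Call:
jog_arm(
  series=[
    [0, 0, 0, 0, 0, 0],
    [0, 0, 0, 0, 0, 0],
    [0, 0, 0, 0, 0, 0],
    [0, 0, 0, 0, 0, 0],
    [0, 0, 0, 0, 0, 0],
    [0, 0, 0, 0, 0, 0],
    [0, 0, 0, 0, 0, 0],
    [0, 0, 0, 0, 0, 0],
  ],
  grip=255,
  newtons=40,
)

```text
time_s: 16.57
tcp_pos: [682.4, 74.6, 23.5]
orientation: [1.219, 1.199, -1.215]
contact_force: [-0.6, 0.7, 0.8]
width: 52.9
```

Call:
jog_arm(
  series=[
    [-1.5, 0, 0, 0, 0, 0],
    [-3, 0, 0, 0, 0, 0],
    [-3, 0, 0, 0, 0, 0],
    [-3, 0, 0, 0, 0, 0],
    [-3, 0, 0, 0, 0, 0],
    [-3, 0, 0, 0, 0, 0],
    [-1, 0, 0, 0, 0, 0],
    [0, 0, 0, 0, 0, 0],
  ],
)

```text
time_s: 17.23
tcp_pos: [677.5, 74.6, 198.6]
orientation: [1.211, 1.21, -1.227]
contact_force: [0.7, 0.2, -1.6]
width: 52.7
```

```bash
python3 -c "
from h import *
plan((500,-180,200),3)"
```

```text
t 17.2 tcp [677.5  74.6 198.6] yaw -0.7 down [-0.011 -0.002 -1.   ] w 52.7 F [ 0.7  0.2 -1.6] n 8
[0.01, -2.18, 3.21, -0.5, 0.0, 0.1]
[0.01, -2.21, 3.19, -0.5, 0.0, 0.1]
[0.01, -2.23, 3.17, -0.5, 0.0, 0.1]
[0.0, -2.26, 3.16, -0.5, 0.0, 0.1]
[0.0, -2.28, 3.14, -0.5, 0.0, 0.1]
[-0.01, -2.31, 3.12, -0.5, 0.0, 0.1]
[-0.01, -2.33, 3.1, -0.5, 0.0, 0.1]
[-0.01, -2.36, 3.08, -0.5, 0.0, 0.1]
```

Jar held (width 52.7). Carrying it to the drawer.

Call:
jog_arm(
  series=[
    [-0.2, -2.2, 3.2, -0.5, 0, 0],
    [-0.2, -2.2, 3.2, -0.5, 0, 0],
    [-0.2, -2.2, 3.2, -0.5, 0, 0],
    [-0.1, -2.3, 3.2, -0.5, 0, 0],
    [0, -2.3, 3.1, -0.5, 0, 0],
    [0, -2.3, 3.1, -0.5, 0, 0],
    [0, -2.3, 3.1, -0.5, 0, 0],
    [0, -2, 3.1, -0.5, 0, 0],
  ],
)

```text
time_s: 17.9
tcp_pos: [496.9, -180.3, 191.6]
orientation: [1.148, 1.266, -1.167]
contact_force: [0.5, -0.6, -1.0]
width: 53.0
```

```bash
python3 -c "
from h import *
for n in ('scene','side'):
  f=arm.grab_frame(n);save(f,n+'2')
  for q in ('drawer_in','locker_drawer0_handle'): print(n,q,[(round(d['p'],2),np.round(d['position'],1)) for d in arm.tip_of(f,q)[:2]])
plan((497,-393,185),3)"
```

```text
scene drawer_in [(0.71, array([ 494.2, -323.3,   20.6]))]
scene locker_drawer0_handle []
side drawer_in [(0.84, array([ 493.4, -321.5,   22.9]))]
side locker_drawer0_handle [(0.83, array([ 360.1, -330.2,   79.1]))]
t 18.2 tcp [ 500.1 -179.1  192.8] yaw 4.3 down [-0.021  0.006 -1.   ] w 52.7 F [-0.8 -0.1 -1.7] n 6
[0.11, -0.31, 3.55, 0.2, -0.1, 0.2]
[0.11, -0.3, 3.55, 0.2, -0.1, 0.2]
[0.12, -0.29, 3.55, 0.2, -0.1, 0.2]
[0.12, -0.28, 3.56, 0.2, -0.1, 0.2]
[0.12, -0.26, 3.56, 0.2, -0.1, 0.2]
[0.13, -0.25, 3.56, 0.2, -0.1, 0.2]
```

Call:
jog_arm(
  series=[
    [0, -0.3, 3.5, 0, 0, 0.3],
    [0, -0.3, 3.5, 0, 0, 0.3],
    [0, -0.3, 3.5, 0, 0, 0.3],
    [0, -0.3, 3.5, 0, 0, 0.3],
    [0, -0.3, 3.5, 0, 0, 0.3],
    [0, 0, 2.5, 0, 0, 0.3],
    [0, 0, 0, 0, 0, 0],
    [0, 0, 0, 0, 0, 0],
  ],
)

```text
time_s: 18.87
tcp_pos: [511.2, -374.8, 184.8]
orientation: [1.152, 1.256, -1.122]
contact_force: [0.1, 1.5, -1.2]
width: 52.8
```

```bash
python3 -c "
from h import *
plan((495,-393,130),3,v=2)"
```

```text
t 18.9 tcp [ 511.2 -374.8  184.8] yaw 5.6 down [ 0.01   0.014 -1.   ] w 52.8 F [ 0.1  1.5 -1.2] n 3
[1.81, -0.62, 0.58, 0.9, -0.3, -0.2]
[1.82, -0.6, 0.58, 0.9, -0.3, -0.2]
[1.82, -0.59, 0.58, 0.9, -0.3, -0.2]
```

Call:
jog_arm(
  series=[
    [1.6, -0.6, 0.6, 0.9, -0.3, -0.2],
    [1.6, -0.6, 0.6, 0.9, -0.3, -0.2],
    [1.6, -0.5, 0.6, 0.9, -0.3, -0.2],
    [0, 0, 0, 0, 0, 0],
    [0, 0, 0, 0, 0, 0],
    [0, 0, 0, 0, 0, 0],
    [0, 0, 0, 0, 0, 0],
    [0, 0, 0, 0, 0, 0],
  ],
)

```text
time_s: 19.53
tcp_pos: [503.9, -381.8, 135.3]
orientation: [1.163, 1.239, -1.158]
contact_force: [0.6, -0.1, -0.5]
width: 53.2
```

```bash
python3 -c "
from h import *
plan((495,-393,60),3,v=2)"
```

```text
t 19.5 tcp [ 503.9 -381.8  135.3] yaw 3.8 down [ 0.002  0.002 -1.   ] w 53.2 F [ 0.6 -0.1 -0.5] n 4
[1.88, -0.24, 0.27, 0.2, 0.0, 0.0]
[1.88, -0.24, 0.27, 0.2, 0.0, 0.0]
[1.88, -0.24, 0.27, 0.2, 0.0, 0.0]
[1.88, -0.24, 0.27, 0.2, 0.0, 0.0]
```

Call:
jog_arm(
  series=[
    [1.4, -0.3, 0.4, 0, 0, 0],
    [1.6, -0.3, 0.3, 0, 0, 0],
    [1.6, -0.3, 0.3, 0, 0, 0],
    [1.6, -0.1, 0.2, 0, 0, 0],
    [0.8, 0, 0, 0, 0, 0],
    [0, 0, 0, 0, 0, 0],
    [0, 0, 0, 0, 0, 0],
    [0, 0, 0, 0, 0, 0],
  ],
)

```text
time_s: 20.2
tcp_pos: [502.3, -396.5, 72.5]
orientation: [1.158, 1.223, -1.15]
contact_force: [-0.2, 0.4, -1.0]
width: 52.5
```

```bash
python3 -c "
from h import *
plan((495,-393,46),3,v=2)"
```

```text
t 20.2 tcp [ 502.3 -396.5   72.5] yaw 4.0 down [ 0.017 -0.009 -1.   ] w 52.5 F [-0.2  0.4 -1. ] n 2
[1.32, -0.37, -0.21, 0.5, 0.3, -0.5]
[1.32, -0.36, -0.2, 0.5, 0.3, -0.5]
```

Call:
jog_arm(
  series=[
    [1, -0.4, -0.2, 0.5, 0.3, -0.5],
    [1, -0.3, -0.1, 0.5, 0.3, -0.5],
    [0.5, 0, 0, 0, 0, 0],
    [0, 0, 0, 0, 0, 0],
    [0, 0, 0, 0, 0, 0],
    [0, 0, 0, 0, 0, 0],
    [0, 0, 0, 0, 0, 0],
    [0, 0, 0, 0, 0, 0],
  ],
)

```text
time_s: 20.87
tcp_pos: [496.7, -394.8, 47.8]
orientation: [1.17, 1.231, -1.172]
contact_force: [-0.8, 0.3, -1.4]
width: 52.5
```

```bash
python3 -c "
from h import *
plan((495,-393,46),3,v=2)"
```

```text
t 20.9 tcp [ 496.7 -394.8   47.8] yaw 2.9 down [ 0.001 -0.002 -1.   ] w 52.5 F [-0.8  0.3 -1.4] n 1
[0.18, -0.16, -0.19, -0.1, 0.1, 0.0]
```

Call:
jog_arm(
  series=[
    [0.2, 0, 0, 0, 0, 0],
    [0.1, 0, 0, 0, 0, 0],
    [0, 0, 0, 0, 0, 0],
    [0, 0, 0, 0, 0, 0],
    [0, 0, 0, 0, 0, 0],
    [0, 0, 0, 0, 0, 0],
    [0, 0, 0, 0, 0, 0],
    [0, 0, 0, 0, 0, 0],
  ],
)

```text
time_s: 21.53
tcp_pos: [497.3, -395.4, 45.7]
orientation: [1.17, 1.229, -1.171]
contact_force: [0.8, -0.3, -1.6]
width: 52.3
```

Call:
jog_arm(
  series=[
    [0, 0, 0, 0, 0, 0],
    [0, 0, 0, 0, 0, 0],
    [0, 0, 0, 0, 0, 0],
    [0, 0, 0, 0, 0, 0],
    [0, 0, 0, 0, 0, 0],
    [0, 0, 0, 0, 0, 0],
    [0, 0, 0, 0, 0, 0],
    [0, 0, 0, 0, 0, 0],
  ],
  grip=40,
)

```text
time_s: 22.2
tcp_pos: [498.0, -396.1, 46.7]
orientation: [1.17, 1.226, -1.171]
contact_force: [0.7, -0.0, 0.4]
width: 72.5
```

Call:
jog_arm(
  series=[
    [-1, 0, 0, 0, 0, 0],
    [-1, 0, 0, 0, 0, 0],
    [-1.5, 0, 0, 0, 0, 0],
    [-2, 0, 0, 0, 0, 0],
    [-3.5, 0, 0, 0, 0, 0],
    [-3.5, 0, 0, 0, 0, 0],
    [-2, 0, 0, 0, 0, 0],
    [0, 0, 0, 0, 0, 0],
  ],
)

```text
time_s: 22.87
tcp_pos: [496.6, -394.6, 202.2]
orientation: [1.17, 1.229, -1.171]
contact_force: [0.6, -0.6, -0.0]
width: 72.0
```

```bash
python3 -c "
from h import *
for n in ('scene','side'):
  f=arm.grab_frame(n);save(f,n+'3')
  print(n,[(round(d['p'],2),np.round(d['position'],1)) for d in arm.tip_of(f,'jar1')])
plan((500,-150,200),3)"
```

```text
scene [(0.91, array([668.6, -70.3,  -0.9])), (0.84, array([420.7, -67.9,  -0.5])), (0.81, array([ 496.6, -390.7,   24.9])), (0.81, array([556.9,  56.6,   2.1])), (0.76, array([597.5, 151.1,  -3.7]))]
side [(0.84, array([557.7,  54.3,   1.2])), (0.83, array([420.1, -71.7,  -3. ])), (0.82, array([ 497.9, -395.7,   20. ]))]
t 23.1 tcp [ 493.5 -391.9  194.9] yaw 2.9 down [-0.007  0.005 -1.   ] w 72.1 F [-0.5  1.2 -0.5] n 7
[-0.06, 0.27, -3.45, 0.0, 0.0, 0.1]
[-0.06, 0.27, -3.45, 0.0, 0.0, 0.1]
[-0.06, 0.27, -3.45, 0.0, 0.0, 0.1]
[-0.06, 0.27, -3.45, 0.0, 0.0, 0.1]
[-0.07, 0.27, -3.45, 0.0, 0.0, 0.1]
[-0.07, 0.27, -3.45, 0.0, 0.0, 0.1]
[-0.07, 0.27, -3.45, 0.0, 0.0, 0.1]
```

View pics/side3.png

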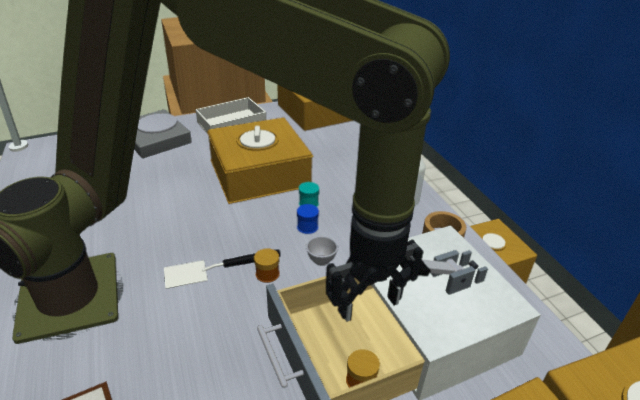

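The jar stands upright in the drawer at side px (362,365). Next: the jar at about (669,−70).

Call:
jog_arm(
  series=[
    [-0.3, 0, -3.5, 0, 0, 0],
    [-0.3, 0, -3.5, 0, 0, 0],
    [-0.2, 0, -3.5, 0, 0, 0],
    [-0.1, 2.4, -3, 0, 0, 0],
    [0, 2.8, -3, 0, 0, 0],
    [0, 2.8, -3, 0, 0, 0],
    [0, 2.8, -3, 0, 0, 0],
    [0, 2.5, -2.5, 0, 0, 0],
  ],
  grip=0,
)

```text
time_s: 23.73
tcp_pos: [601.9, -128.4, 184.5]
orientation: [1.176, 1.27, -1.203]
contact_force: [0.3, -1.5, 0.3]
width: 85.4
```

Call:
jog_arm(
  series=[
    [0.5, 1, -0.5, 0, 0, 0],
    [0.5, 0, 0, 0, 0, 0],
    [0, 0, 0, 0, 0, 0],
    [0, 0, 0, 0, 0, 0],
    [0, 0, 0, 0, 0, 0],
    [0, 0, 0, 0, 0, 0],
    [0, 0, 0, 0, 0, 0],
    [0, 0, 0, 0, 0, 0],
  ],
)

```text
time_s: 24.4
tcp_pos: [606.0, -119.9, 163.3]
orientation: [1.169, 1.29, -1.212]
contact_force: [0.6, 0.6, -0.6]
width: 85.2
```

```bash
python3 -c "
from h import *
wjar((669,-70),'w6')
plan((669,-70,110),3,v=3)"
```

```text
lid 668.5 -74.2 r 27.2 n 3275 z 52.1 bgr [ 62. 116. 144.]
t 24.4 tcp [ 606.1 -120.   163.4] yaw 2.3 down [-0.06   0.023 -0.998] w 85.4 F [ 0.2 -0.1 -0.1] n 4
[1.27, 1.7, -1.15, -0.2, -0.4, 0.8]
[1.28, 1.68, -1.16, -0.2, -0.4, 0.8]
[1.3, 1.67, -1.16, -0.2, -0.4, 0.8]
[1.32, 1.65, -1.16, -0.2, -0.4, 0.8]
```

View pics/w6.png

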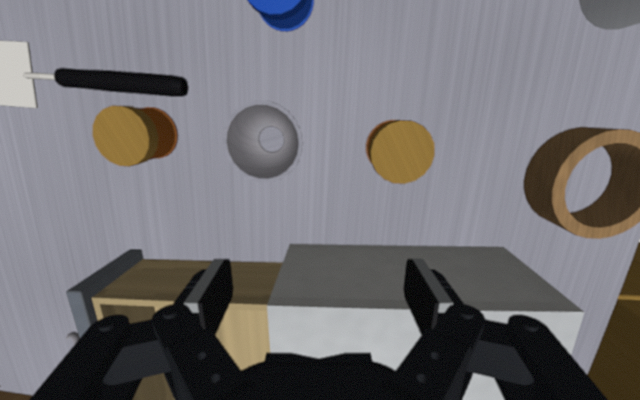

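Call:
jog_arm(
  series=[
    [1, 1.7, -1.1, -0.2, -0.4, 0.8],
    [1, 1.7, -1.1, -0.2, -0.4, 0.8],
    [1, 1.7, -1.1, 0, -0.4, 0.8],
    [1, 1.2, -1, 0, -0.4, 0.8],
    [0, 0, 0, 0, 0, 0],
    [0, 0, 0, 0, 0, 0],
    [0, 0, 0, 0, 0, 0],
    [0, 0, 0, 0, 0, 0],
  ],
)

```text
time_s: 25.12
tcp_pos: [667.7, -78.7, 125.8]
orientation: [1.178, 1.218, -1.179]
contact_force: [0.7, 0.6, 0.3]
width: 85.3
```

```bash
python3 -c "
from h import *
wjar((669,-73))
plan((668.5,-74,70),3,v=2)"
```

```text
lid 668.5 -74.4 r 27.1 n 3675 z 52.1 bgr [ 58. 110. 137.]
t 25.2 tcp [667.7 -78.9 126. ] yaw 2.3 down [ 0.007 -0.007 -1.   ] w 85.4 F [-0.3 -0.6  0.2] n 3
[1.87, 0.02, -0.17, -0.2, 0.1, -0.1]
[1.87, 0.03, -0.17, -0.2, 0.1, -0.1]
[1.87, 0.03, -0.17, -0.2, 0.1, -0.1]
```

Call:
jog_arm(
  series=[
    [1.6, 0, -0.1, 0, 0, 0],
    [1.6, 0, -0.1, 0, 0, 0],
    [1.4, 0, -0.1, 0, 0, 0],
    [0.6, 0, 0, 0, 0, 0],
    [0, 0, 0, 0, 0, 0],
    [0, 0, 0, 0, 0, 0],
    [0, 0, 0, 0, 0, 0],
    [0, 0, 0, 0, 0, 0],
  ],
)

```text
time_s: 25.83
tcp_pos: [669.5, -81.9, 79.8]
orientation: [1.184, 1.206, -1.178]
contact_force: [0.8, -0.6, -0.7]
width: 85.6
```

```bash
python3 -c "
from h import *
plan((668.5,-74,21),3,v=2)"
```

```text
t 25.8 tcp [669.5 -81.9  79.8] yaw 1.9 down [ 0.016 -0.01  -1.   ] w 85.6 F [ 0.8 -0.6 -0.7] n 3
[1.96, -0.05, -0.28, -0.4, 0.2, -0.3]
[1.96, -0.04, -0.28, -0.4, 0.2, -0.3]
[1.96, -0.03, -0.27, -0.4, 0.2, -0.3]
```

Call:
jog_arm(
  series=[
    [1.2, -0.1, -0.4, 0, 0.2, -0.3],
    [1.4, 0, -0.4, 0, 0.2, -0.3],
    [1.4, 0, 0, 0, 0.2, -0.3],
    [1, 0, 0, 0, 0, 0],
    [0, 0, 0, 0, 0, 0],
    [0, 0, 0, 0, 0, 0],
    [0, 0, 0, 0, 0, 0],
    [0, 0, 0, 0, 0, 0],
  ],
)

```text
time_s: 26.5
tcp_pos: [668.9, -73.0, 24.4]
orientation: [1.184, 1.228, -1.185]
contact_force: [-0.3, 0.2, 0.4]
width: 85.6
```

```bash
python3 -c "
from h import *
plan((668.5,-74,21),3,v=2)"
```

```text
t 26.5 tcp [668.9 -73.   24.4] yaw 2.0 down [-0.002  0.001 -1.   ] w 85.6 F [-0.3  0.2  0.4] n 1
[0.34, -0.05, 0.09, -1.0, -0.1, 0.1]
```

Call:
jog_arm(
  series=[
    [0.1, 0, 0, 0, 0, 0],
    [0, 0, 0, 0, 0, 0],
    [0, 0, 0, 0, 0, 0],
    [0, 0, 0, 0, 0, 0],
    [0, 0, 0, 0, 0, 0],
    [0, 0, 0, 0, 0, 0],
    [0, 0, 0, 0, 0, 0],
    [0, 0, 0, 0, 0, 0],
  ],
  grip=255,
)

```text
time_s: 27.17
tcp_pos: [669.5, -73.4, 25.2]
orientation: [1.185, 1.225, -1.183]
contact_force: [-0.1, -1.0, -1.3]
width: 52.6
```

Call:
jog_arm(
  series=[
    [-1.5, 0, 0, 0, 0, 0],
    [-3, 0, 0, 0, 0, 0],
    [-3, 0, 0, 0, 0, 0],
    [-3, 0, 0, 0, 0, 0],
    [-3, 0, 0, 0, 0, 0],
    [-3, 0, 0, 0, 0, 0],
    [-1, 0, 0, 0, 0, 0],
    [0, 0, 0, 0, 0, 0],
  ],
)

```text
time_s: 27.83
tcp_pos: [666.1, -73.0, 201.9]
orientation: [1.181, 1.236, -1.191]
contact_force: [1.1, 0.1, -1.5]
width: 53.1
```

```bash
python3 -c "
from h import *
plan((500,-180,200),3)"
```

```text
t 27.8 tcp [666.1 -73.  201.9] yaw 2.0 down [-0.012  0.003 -1.   ] w 53.1 F [ 1.1  0.1 -1.5] n 5
[0.07, -3.39, 2.03, -0.2, 0.0, 0.1]
[0.07, -3.4, 2.01, -0.2, 0.0, 0.1]
[0.06, -3.41, 2.0, -0.2, 0.0, 0.1]
[0.05, -3.41, 1.99, -0.2, 0.0, 0.1]
[0.05, -3.42, 1.98, -0.2, 0.0, 0.1]
```

Call:
jog_arm(
  series=[
    [0, -3.4, 2, 0, 0, 0.1],
    [0, -3.4, 2, 0, 0, 0.1],
    [0, -3.4, 2, 0, 0, 0.1],
    [0, -3.4, 2, 0, 0, 0.1],
    [0, -3, 2, 0, 0, 0.1],
    [0, 0, 3, 0, 0, 0.1],
    [0, 0, 3.5, 0, 0, 0.1],
    [0, 0, 3, 0, 0, 0],
  ],
)

```text
time_s: 28.5
tcp_pos: [492.5, -267.4, 185.6]
orientation: [1.181, 1.256, -1.18]
contact_force: [1.1, -0.0, -2.1]
width: 52.6
```

Call:
jog_arm(
  series=[
    [0, 0, 0, 0, 0, 0],
    [0, 0, 0, 0, 0, 0],
    [0, 0, 0, 0, 0, 0],
    [0, 0, 0, 0, 0, 0],
    [0, 0, 0, 0, 0, 0],
    [0, 0, 0, 0, 0, 0],
    [0, 0, 0, 0, 0, 0],
    [0, 0, 0, 0, 0, 0],
  ],
)

```text
time_s: 29.17
tcp_pos: [488.3, -267.7, 176.7]
orientation: [1.182, 1.267, -1.187]
contact_force: [0.1, -0.4, -1.5]
width: 52.3
```

```bash
python3 -c "
from h import *
plan((495,-323,130),3,v=2)"
```

```text
t 29.2 tcp [ 488.3 -267.7  176.7] yaw 2.4 down [-0.029  0.024 -0.999] w 52.3 F [ 0.1 -0.4 -1.5] n 4
[1.13, 0.14, 1.42, -0.1, -0.4, 0.4]
[1.14, 0.13, 1.41, -0.1, -0.4, 0.4]
[1.15, 0.12, 1.4, -0.1, -0.4, 0.4]
[1.16, 0.11, 1.4, -0.1, -0.4, 0.4]
```

Call:
jog_arm(
  series=[
    [0.6, 0.1, 1.5, 0, -0.4, 0.4],
    [0.8, 0.1, 1.5, 0, -0.4, 0.4],
    [0.8, 0.1, 1.4, 0, -0.4, 0.4],
    [0.8, 0.1, 1.3, 0, -0.4, 0.4],
    [0, 0, 0, 0, 0, 0],
    [0, 0, 0, 0, 0, 0],
    [0, 0, 0, 0, 0, 0],
    [0, 0, 0, 0, 0, 0],
  ],
)

```text
time_s: 29.83
tcp_pos: [495.7, -330.3, 143.1]
orientation: [1.173, 1.22, -1.177]
contact_force: [0.1, 0.3, -1.0]
width: 52.5
```

```bash
python3 -c "
from h import *
plan((494,-323,70),3,v=2)"
```

```text
t 29.8 tcp [ 495.7 -330.3  143.1] yaw 2.5 down [ 0.005 -0.008 -1.   ] w 52.5 F [ 0.1  0.3 -1. ] n 4
[1.83, -0.04, -0.2, -0.1, 0.1, -0.1]
[1.83, -0.04, -0.2, -0.1, 0.1, -0.1]
[1.83, -0.04, -0.19, -0.1, 0.1, -0.1]
[1.83, -0.04, -0.19, -0.1, 0.1, -0.1]
```

Call:
jog_arm(
  series=[
    [1.6, 0, -0.3, 0, 0, 0],
    [1.6, 0, -0.3, 0, 0, 0],
    [1.6, 0, -0.3, 0, 0.1, 0],
    [1.6, 0, -0.2, 0, 0.1, 0],
    [0.6, 0, 0, 0, 0, 0],
    [0, 0, 0, 0, 0, 0],
    [0, 0, 0, 0, 0, 0],
    [0, 0, 0, 0, 0, 0],
  ],
)

```text
time_s: 30.5
tcp_pos: [499.1, -319.2, 76.0]
orientation: [1.173, 1.215, -1.17]
contact_force: [0.3, -0.1, -2.0]
width: 53.3
```

```bash
python3 -c "
from h import *
plan((494,-322,47.5),3,v=2)"
```

```text
t 30.5 tcp [ 499.1 -319.2   76. ] yaw 2.7 down [ 0.012 -0.009 -1.   ] w 53.3 F [ 0.3 -0.1 -2. ] n 2
[1.42, -0.28, 0.12, -0.2, 0.3, -0.3]
[1.42, -0.27, 0.12, -0.2, 0.3, -0.3]
```

Call:
jog_arm(
  series=[
    [1.2, -0.3, 0, 0, 0.3, -0.3],
    [1.2, -0.2, 0, 0, 0.3, -0.3],
    [0.4, 0, 0, 0, 0, 0],
    [0, 0, 0, 0, 0, 0],
    [0, 0, 0, 0, 0, 0],
    [0, 0, 0, 0, 0, 0],
    [0, 0, 0, 0, 0, 0],
    [0, 0, 0, 0, 0, 0],
  ],
)

```text
time_s: 31.17
tcp_pos: [495.7, -321.6, 47.8]
orientation: [1.176, 1.226, -1.173]
contact_force: [-0.2, 0.3, -1.6]
width: 52.7
```

```bash
python3 -c "
from h import *
plan((494,-322,47.5),3,v=2)"
```

```text
t 31.2 tcp [ 495.7 -321.6   47.8] yaw 2.7 down [ 0.004 -0.002 -1.   ] w 52.7 F [-0.2  0.3 -1.6] n 1
[0.03, -0.18, 0.03, -0.3, 0.1, -0.2]
```

Call:
jog_arm(
  series=[
    [0.15, 0, 0, 0, 0, 0],
    [0, 0, 0, 0, 0, 0],
    [0, 0, 0, 0, 0, 0],
    [0, 0, 0, 0, 0, 0],
    [0, 0, 0, 0, 0, 0],
    [0, 0, 0, 0, 0, 0],
    [0, 0, 0, 0, 0, 0],
    [0, 0, 0, 0, 0, 0],
  ],
  grip=40,
)

```text
time_s: 31.83
tcp_pos: [497.6, -322.8, 48.7]
orientation: [1.175, 1.221, -1.171]
contact_force: [-0.8, -0.1, -0.8]
width: 72.0
```

Call:
jog_arm(
  series=[
    [-1, 0, 0, 0, 0, 0],
    [-1, 0, 0, 0, 0, 0],
    [-1.5, 0, 0, 0, 0, 0],
    [-2, 0, 0, 0, 0, 0],
    [-3.5, 0, 0, 0, 0, 0],
    [-3.5, 0, 0, 0, 0, 0],
    [-2, 0, 0, 0, 0, 0],
    [0, 0, 0, 0, 0, 0],
  ],
)

```text
time_s: 32.5
tcp_pos: [495.3, -321.3, 204.4]
orientation: [1.175, 1.223, -1.172]
contact_force: [-0.2, -0.8, 1.0]
width: 72.0
```

```bash
python3 -c "
from h import *
for n in ('scene','side'):
  f=arm.grab_frame(n);save(f,n+'4')
  print(n,[(round(d['p'],2),np.round(d['position'],1)) for d in arm.tip_of(f,'jar1')])
plan((420,-120,170),3)"
```

```text
scene [(0.81, array([554.4,  58.4,  -1.5])), (0.79, array([ 496.8, -393.2,   22.4])), (0.75, array([ 496. , -320.4,   21.9])), (0.63, array([418.9, -70.4,  -1.7])), (0.61, array([596.6, 150.2,  -1.2]))]
side [(0.85, array([ 497. , -322.1,   23.7])), (0.83, array([595.3, 146.9,  -1.7])), (0.81, array([557.4,  57. ,   2.9])), (0.65, array([ 616.6, -316.5,  192.8]))]
t 32.7 tcp [ 492.1 -318.9  197.5] yaw 2.7 down [-0.003  0.004 -1.   ] w 72.2 F [-0.  -1.1 -0.1] n 6
[0.47, -1.04, -3.37, -0.1, 0.0, 0.0]
[0.47, -1.04, -3.37, -0.1, 0.0, 0.0]
[0.47, -1.04, -3.37, -0.1, 0.0, 0.0]
[0.47, -1.04, -3.37, -0.1, 0.0, 0.0]
[0.46, -1.03, -3.37, -0.1, 0.0, 0.0]
[0.46, -1.03, -3.37, -0.1, 0.0, 0.0]
```

View pics/side4.png

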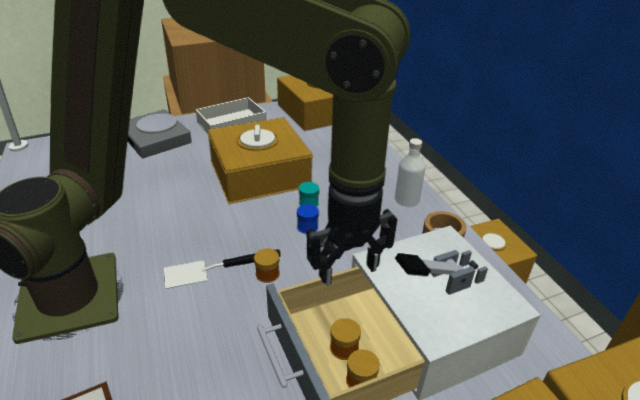

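Both jars stand upright, at side px (345,338) and (362,365). Third jar next, at about (420,−69).

Call:
jog_arm(
  series=[
    [0, -0.9, -3.3, 0, 0, 0],
    [0, -1, -3.3, 0, 0, 0],
    [0, -1, -3.3, 0, 0, 0],
    [0.5, -1, -3.3, 0, 0, 0],
    [0.5, -1, -3.3, 0, 0, 0],
    [0, -0.9, -2.5, 0, 0, 0],
    [0, 0, 0, 0, 0, 0],
    [0, 0, 0, 0, 0, 0],
  ],
  grip=0,
)

```text
time_s: 33.37
tcp_pos: [411.6, -121.6, 172.7]
orientation: [1.176, 1.265, -1.192]
contact_force: [0.2, -0.9, -0.1]
width: 85.3
```

```bash
python3 -c "
from h import *
wjar((420,-70),'w7')
plan((420,-70,110),3,v=3)"
```

```text
lid 421.0 -71.2 r 27.0 n 3006 z 52.2 bgr [ 60. 111. 138.]
t 33.4 tcp [ 411.  -121.5  172.4] yaw 2.4 down [-0.033  0.018 -0.999] w 85.4 F [-1.7  1.2 -0.3] n 3
[2.1, 0.44, -1.66, -0.2, -0.4, 0.6]
[2.09, 0.42, -1.68, -0.2, -0.4, 0.6]
[2.09, 0.41, -1.69, -0.2, -0.4, 0.6]
```

View pics/w7.png

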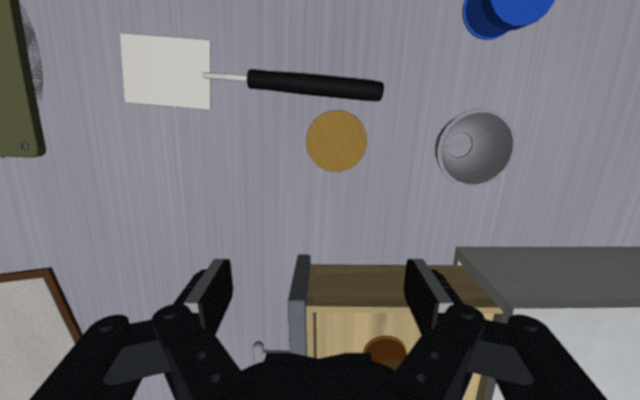

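Call:
jog_arm(
  series=[
    [1.6, 0.4, -1.6, 0, -0.4, 0.6],
    [1.7, 0.4, -1.6, 0, -0.4, 0.6],
    [1.7, 0.4, -1.6, 0, -0.4, 0.6],
    [0, 0, 0, 0, 0, 0],
    [0, 0, 0, 0, 0, 0],
    [0, 0, 0, 0, 0, 0],
    [0, 0, 0, 0, 0, 0],
    [0, 0, 0, 0, 0, 0],
  ],
)

```text
time_s: 34.08
tcp_pos: [425.8, -79.4, 119.7]
orientation: [1.179, 1.221, -1.185]
contact_force: [0.3, 0.2, -0.9]
width: 85.3
```

```bash
python3 -c "
from h import *
wjar((420,-70))
plan((421,-71.2,70),3,v=3)"
```

```text
lid 421.1 -71.1 r 27.0 n 3911 z 52.2 bgr [ 57. 108. 135.]
t 34.1 tcp [426.1 -79.5 119.8] yaw 2.0 down [ 0.002 -0.006 -1.   ] w 85.2 F [ 0.4 -0.5  0.6] n 2
[2.49, -0.25, -0.44, -0.5, 0.2, 0.0]
[2.49, -0.24, -0.44, -0.5, 0.2, 0.0]
```

Call:
jog_arm(
  series=[
    [1.2, -0.2, -0.3, 0, 0.1, 0],
    [1.2, -0.2, -0.3, 0, 0.1, 0],
    [1.2, -0.1, -0.2, 0, 0.1, 0],
    [1, 0, 0, 0, 0, 0],
    [0, 0, 0, 0, 0, 0],
    [0, 0, 0, 0, 0, 0],
    [0, 0, 0, 0, 0, 0],
    [0, 0, 0, 0, 0, 0],
  ],
)

```text
time_s: 34.8
tcp_pos: [427.3, -77.4, 77.8]
orientation: [1.19, 1.208, -1.179]
contact_force: [-0.4, -0.3, 0.2]
width: 85.1
```

```bash
python3 -c "
from h import *
plan((421,-71.2,23),3,v=2)"
```

```text
t 34.8 tcp [427.3 -77.4  77.8] yaw 1.7 down [ 0.015 -0.006 -1.   ] w 85.1 F [-0.4 -0.3  0.2] n 3
[1.82, -0.23, -0.22, -0.4, 0.1, -0.3]
[1.82, -0.22, -0.22, -0.4, 0.1, -0.3]
[1.82, -0.21, -0.22, -0.4, 0.1, -0.3]
```

Call:
jog_arm(
  series=[
    [1.1, -0.4, -0.3, 0, 0.2, -0.4],
    [1.3, -0.4, -0.2, 0, 0.2, -0.4],
    [1.3, 0, 0, 0, 0, -0.3],
    [1.1, 0, 0, 0, 0, 0],
    [0, 0, 0, 0, 0, 0],
    [0, 0, 0, 0, 0, 0],
    [0, 0, 0, 0, 0, 0],
    [0, 0, 0, 0, 0, 0],
  ],
)

```text
time_s: 35.47
tcp_pos: [421.5, -73.0, 29.4]
orientation: [1.188, 1.221, -1.186]
contact_force: [-0.3, 0.1, -1.0]
width: 85.6
```

```bash
python3 -c "
from h import *
plan((421,-71.2,23),3,v=2)"
```

```text
t 35.5 tcp [421.5 -73.   29.4] yaw 1.7 down [ 0.002 -0.001 -1.   ] w 85.6 F [-0.3  0.1 -1. ] n 1
[0.64, -0.04, -0.18, -1.3, 0.0, -0.1]
```

Call:
jog_arm(
  series=[
    [0.6, 0, -0.2, 0, 0, 0],
    [0, 0, 0, 0, 0, 0],
    [0, 0, 0, 0, 0, 0],
    [0, 0, 0, 0, 0, 0],
    [0, 0, 0, 0, 0, 0],
    [0, 0, 0, 0, 0, 0],
    [0, 0, 0, 0, 0, 0],
    [0, 0, 0, 0, 0, 0],
  ],
)

```text
time_s: 36.13
tcp_pos: [423.1, -71.1, 24.8]
orientation: [1.189, 1.217, -1.184]
contact_force: [-1.2, 0.2, -0.3]
width: 85.4
```

Call:
jog_arm(
  series=[
    [0, 0, 0, 0, 0, 0],
    [0, 0, 0, 0, 0, 0],
    [0, 0, 0, 0, 0, 0],
    [0, 0, 0, 0, 0, 0],
    [0, 0, 0, 0, 0, 0],
    [0, 0, 0, 0, 0, 0],
    [0, 0, 0, 0, 0, 0],
    [0, 0, 0, 0, 0, 0],
  ],
  grip=255,
)

```text
time_s: 36.8
tcp_pos: [422.8, -71.2, 25.2]
orientation: [1.189, 1.217, -1.184]
contact_force: [-0.2, 0.3, 1.4]
width: 52.9
```

Call:
jog_arm(
  series=[
    [-1.5, 0, 0, 0, 0, 0],
    [-3, 0, 0, 0, 0, 0],
    [-3, 0, 0, 0, 0, 0],
    [-3, 0, 0, 0, 0, 0],
    [-3, 0, 0, 0, 0, 0],
    [-3, 0, 0, 0, 0, 0],
    [-1, 0, 0, 0, 0, 0],
    [0, 0, 0, 0, 0, 0],
  ],
)

```text
time_s: 37.47
tcp_pos: [418.1, -69.9, 204.7]
orientation: [1.186, 1.228, -1.191]
contact_force: [1.2, 0.6, -1.8]
width: 52.6
```

```bash
python3 -c "
from h import *
plan((492,-250,190),3)"
```

```text
t 37.5 tcp [418.1 -69.9 204.7] yaw 1.7 down [-0.006  0.001 -1.   ] w 52.6 F [ 1.2  0.6 -1.8] n 5
[0.28, 1.37, 3.64, -0.3, 0.0, 0.1]
[0.28, 1.36, 3.65, -0.3, 0.0, 0.1]
[0.29, 1.34, 3.66, -0.3, 0.0, 0.1]
[0.29, 1.32, 3.66, -0.3, 0.0, 0.1]
[0.29, 1.3, 3.67, -0.3, 0.0, 0.1]
```

Call:
jog_arm(
  series=[
    [0, 1.3, 3.6, -0.2, 0, 0],
    [0, 1.3, 3.6, -0.2, 0, 0],
    [0, 1.3, 3.6, -0.2, 0, 0],
    [0, 1.3, 3.6, -0.2, 0, 0],
    [0, 1, 3, -0.2, 0, 0],
    [0, 0, 0, 0, 0, 0],
    [0, 0, 0, 0, 0, 0],
    [0, 0, 0, 0, 0, 0],
  ],
)

```text
time_s: 38.13
tcp_pos: [484.0, -245.2, 193.5]
orientation: [1.17, 1.251, -1.178]
contact_force: [-0.2, 0.8, -1.4]
width: 52.9
```

```bash
python3 -c "
from h import *
plan((491,-252,130),3,v=2)"
```

```text
t 38.1 tcp [ 484.  -245.2  193.5] yaw 3.0 down [-0.016  0.009 -1.   ] w 52.9 F [-0.2  0.8 -1.4] n 4
[1.58, 0.19, 0.19, 0.0, -0.1, 0.2]
[1.58, 0.18, 0.19, 0.0, -0.1, 0.2]
[1.58, 0.18, 0.19, 0.0, -0.1, 0.2]
[1.59, 0.17, 0.18, 0.0, -0.1, 0.2]
```

Call:
jog_arm(
  series=[
    [1.4, 0.2, 0.2, 0, -0.1, 0.2],
    [1.4, 0.2, 0.2, 0, -0.1, 0.2],
    [1.4, 0.2, 0.2, 0, -0.1, 0.2],
    [1.4, 0.2, 0.1, 0, -0.1, 0.2],
    [0, 0, 0, 0, 0, 0],
    [0, 0, 0, 0, 0, 0],
    [0, 0, 0, 0, 0, 0],
    [0, 0, 0, 0, 0, 0],
  ],
)

```text
time_s: 38.8
tcp_pos: [485.1, -240.4, 132.0]
orientation: [1.169, 1.253, -1.169]
contact_force: [0.0, -1.0, -1.8]
width: 52.6
```

```bash
python3 -c "
from h import *
plan((491,-252,75),3,v=2)"
```

```text
t 38.8 tcp [ 485.1 -240.4  132. ] yaw 3.3 down [-0.012  0.011 -1.   ] w 52.6 F [ 0.  -1.  -1.8] n 3
[1.89, 0.19, 0.42, 0.1, -0.2, 0.2]
[1.9, 0.19, 0.41, 0.1, -0.2, 0.2]
[1.9, 0.18, 0.41, 0.1, -0.2, 0.2]
```

Call:
jog_arm(
  series=[
    [0.5, 0.2, 0.6, 0, -0.3, 0.3],
    [0.5, 0.2, 0.6, 0, -0.3, 0.3],
    [0.8, 0.1, 0, 0, 0, 0],
    [1, 0, 0, 0, 0, 0],
    [0, 0, 0, 0, 0, 0],
    [0, 0, 0, 0, 0, 0],
    [0, 0, 0, 0, 0, 0],
    [0, 0, 0, 0, 0, 0],
  ],
)

```text
time_s: 39.47
tcp_pos: [493.7, -254.9, 104.5]
orientation: [1.166, 1.228, -1.164]
contact_force: [0.2, 0.5, -1.1]
width: 52.8
```

```bash
python3 -c "
from h import *
plan((491,-252,47.5),3,v=2)"
```

```text
t 39.5 tcp [ 493.7 -254.9  104.5] yaw 3.3 down [ 0.006 -0.004 -1.   ] w 52.8 F [ 0.2  0.5 -1.1] n 3
[1.9, -0.09, -0.11, 0.1, 0.1, -0.1]
[1.9, -0.09, -0.11, 0.1, 0.1, -0.1]
[1.9, -0.09, -0.1, 0.1, 0.1, -0.1]
```

Call:
jog_arm(
  series=[
    [1.3, -0.1, -0.1, 0, 0.1, -0.1],
    [1.3, -0.1, -0.1, 0, 0.1, -0.1],
    [1.3, -0.1, -0.1, 0, 0.1, -0.1],
    [0.6, 0, 0, 0, 0, 0],
    [0, 0, 0, 0, 0, 0],
    [0, 0, 0, 0, 0, 0],
    [0, 0, 0, 0, 0, 0],
    [0, 0, 0, 0, 0, 0],
  ],
)

```text
time_s: 40.13
tcp_pos: [494.3, -254.5, 62.2]
orientation: [1.168, 1.227, -1.162]
contact_force: [0.2, 0.5, -1.2]
width: 52.7
```

```bash
python3 -c "
from h import *
plan((491,-252,47.5),3,v=2)"
```

```text
t 40.1 tcp [ 494.3 -254.5   62.2] yaw 3.3 down [ 0.009 -0.004 -1.   ] w 52.7 F [ 0.2  0.5 -1.2] n 1
[1.47, -0.33, -0.27, 0.3, 0.2, -0.5]
```

Call:
jog_arm(
  series=[
    [0.7, -0.2, -0.2, 0, 0.2, -0.5],
    [0.7, 0, 0, 0, 0, 0],
    [0, 0, 0, 0, 0, 0],
    [0, 0, 0, 0, 0, 0],
    [0, 0, 0, 0, 0, 0],
    [0, 0, 0, 0, 0, 0],
    [0, 0, 0, 0, 0, 0],
    [0, 0, 0, 0, 0, 0],
  ],
)

```text
time_s: 40.8
tcp_pos: [493.4, -253.2, 48.5]
orientation: [1.166, 1.233, -1.166]
contact_force: [-0.5, -0.1, -0.8]
width: 52.6
```

```bash
python3 -c "
from h import *
plan((491,-252,47.5),3,v=2)"
```

```text
t 40.8 tcp [ 493.4 -253.2   48.5] yaw 3.3 down [ 0.002 -0.002 -1.   ] w 52.6 F [-0.5 -0.1 -0.8] n 1
[0.1, -0.23, -0.13, 0.3, 0.1, -0.1]
```

Call:
jog_arm(
  series=[
    [0.2, 0, 0, 0, 0, 0],
    [0.1, 0, 0, 0, 0, 0],
    [0, 0, 0, 0, 0, 0],
    [0, 0, 0, 0, 0, 0],
    [0, 0, 0, 0, 0, 0],
    [0, 0, 0, 0, 0, 0],
    [0, 0, 0, 0, 0, 0],
    [0, 0, 0, 0, 0, 0],
  ],
  grip=40,
)

```text
time_s: 41.47
tcp_pos: [494.8, -254.0, 46.6]
orientation: [1.166, 1.229, -1.165]
contact_force: [0.5, 0.1, -0.2]
width: 71.8
```

Call:
jog_arm(
  series=[
    [-1, 0, 0, 0, 0, 0],
    [-1, 0, 0, 0, 0, 0],
    [-1.5, 0, 0, 0, 0, 0],
    [-2, 0, 0, 0, 0, 0],
    [-3.5, 0, 0, 0, 0, 0],
    [-3.5, 0, 0, 0, 0, 0],
    [-2, 0, 0, 0, 0, 0],
    [0, 0, 0, 0, 0, 0],
  ],
)

```text
time_s: 42.13
tcp_pos: [492.9, -252.7, 202.7]
orientation: [1.166, 1.231, -1.166]
contact_force: [-0.0, -0.5, 0.1]
width: 71.9
```

Call:
jog_arm(
  series=[
    [0, -3.5, 1.5, 0, 0, 0],
    [0, -3.5, 1.5, 0, 0, 0],
    [0, -3.5, 1.5, 0, 0, 0],
    [0, -3.5, 1.5, 0, 0, 0],
    [0, -2.5, 1, 0, 0, 0],
    [0, 0, 0, 0, 0, 0],
    [0, 0, 0, 0, 0, 0],
    [0, 0, 0, 0, 0, 0],
  ],
  grip=255,
)

```text
time_s: 42.8
tcp_pos: [329.2, -334.2, 206.8]
orientation: [1.162, 1.22, -1.158]
contact_force: [0.8, 0.0, -0.3]
width: 0.0
```

```bash
python3 -c "
from h import *
for n in ('scene','side'):
  f=arm.grab_frame(n);save(f,n+'5')
  print(n,[(round(d['p'],2),np.round(d['position'],1)) for d in arm.tip_of(f,'jar1')])
  print(n,[(round(d['p'],2),np.round(d['position'],1)) for d in arm.tip_of(f,'locker_drawer0_handle')])
plan((322,-332,130),3,v=3)"
```

```text
scene [(0.81, array([594.2, 145.8,  -1.1])), (0.71, array([ 494.7, -316.6,   21.4])), (0.7, array([ 490.9, -248.3,   23.1])), (0.58, array([ 495. , -394.2,   24.3])), (0.57, array([ 5.581e+02,  5.180e+01, -5.000e-01]))]
scene [(0.92, array([ 361. , -330.9,   79.3]))]
side [(0.92, array([558.4,  51.8,   1. ])), (0.9, array([ 499.7, -397.7,   21. ])), (0.87, array([ 494.1, -250.5,   22.1])), (0.6, array([595. , 147.7,  -2.7])), (0.57, array([ 494.4, -323.3,   22.7]))]
side [(0.71, array([ 360. , -331.5,   79.4])), (0.61, array([ 498.8, -322. ,   24.9]))]
t 43.1 tcp [ 330.4 -334.1  206.7] yaw 3.7 down [ 0.014 -0.01  -1.   ] w -0.1 F [ 0.2 -0.8 -0.6] n 3
[2.55, -0.31, -0.12, 0.2, 0.2, -0.3]
[2.55, -0.3, -0.1, 0.2, 0.2, -0.3]
[2.55, -0.29, -0.09, 0.2, 0.2, -0.3]
```

View pics/side5.png

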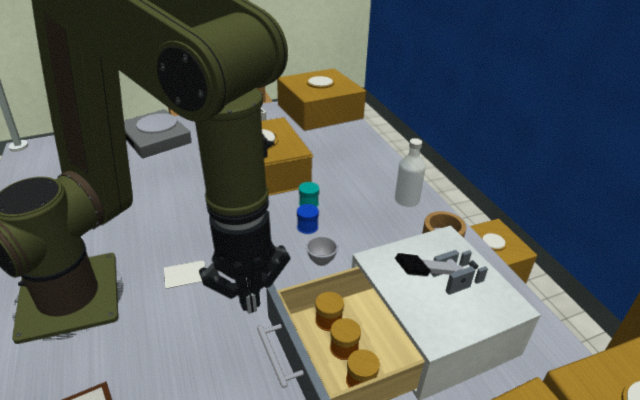

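View pics/scene5.png

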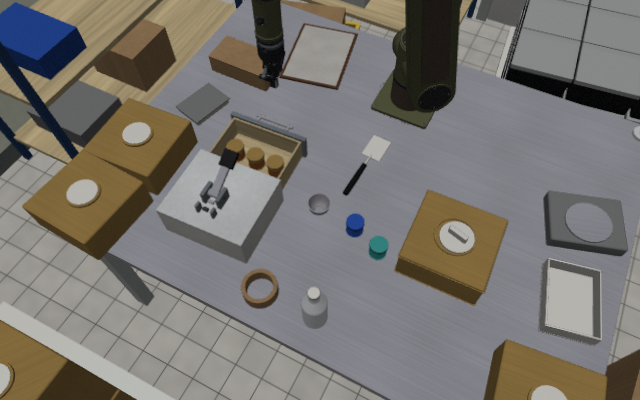

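All three jars stand in the drawer, at side px (329,310), (345,338) and (362,365), and no other gold jar is visible. Lowering the shut fingers in front of the handle.

Call:
jog_arm(
  series=[
    [2.5, -0.3, -0.1, 0, 0.2, -0.3],
    [2.5, -0.3, -0.1, 0, 0.2, -0.3],
    [2.5, -0.3, 0, 0, 0.2, -0.3],
    [2.5, 0, 0, 0, 0, 0],
    [2.2, 0, 0, 0, 0, 0],
    [0, 0, 0, 0, 0, 0],
    [0, 0, 0, 0, 0, 0],
    [0, 0, 0, 0, 0, 0],
  ],
)

```text
time_s: 43.77
tcp_pos: [329.5, -334.7, 82.6]
orientation: [1.151, 1.236, -1.156]
contact_force: [-0.9, -0.1, 0.4]
width: 0.4
```

```bash
python3 -c "
from h import *
plan((335,-332,64),3,v=3)"
```

```text
t 43.8 tcp [ 329.5 -334.7   82.6] yaw 4.2 down [ 0.003 -0.007 -1.   ] w 0.4 F [-0.9 -0.1  0.4] n 1
[1.86, 0.56, -0.24, 1.2, 0.4, -0.1]
```

Call:
jog_arm(
  series=[
    [0.9, 0, -0.1, -0.5, 0, 0],
    [0.9, 0, -0.1, -0.5, 0, 0],
    [0, 0.3, 0, 0, 0, 0],
    [0, 0.5, 0, 0, 0, 0],
    [0, 0.5, 0, 0, 0, 0],
    [0, 0.5, 0, 0, 0, 0],
    [0, 0.5, 0, 0, 0, 0],
    [0, 0.5, 0, 0, 0, 0],
  ],
)

```text
time_s: 44.43
tcp_pos: [361.4, -332.5, 67.8]
orientation: [1.133, 1.237, -1.142]
contact_force: [-1.4, -0.7, -0.3]
width: 0.0
```

```bash
python3 -c "
from h import *
plan((510,-323,64),3,v=1)" | head -2; python3 -c "
from h import *
f=arm.grab_frame('side');save(f,'side6',(180,200,440,400),3)
print([(round(d['p'],2),np.round(d['position'],1)) for d in arm.tip_of(f,'locker_drawer0_handle')])"
```

```text
t 44.4 tcp [ 361.4 -332.5   67.8] yaw 5.4 down [ 0.007 -0.014 -1.   ] w 0.0 F [-1.4 -0.7 -0.3] n 15
[0.03, 0.99, 0.03, 0.2, 0.1, 0.0]
[(0.57, array([ 382.3, -328.7,   81.5])), (0.51, array([ 614.4, -319.2,  193.9]))]
```

View pics/side6.png

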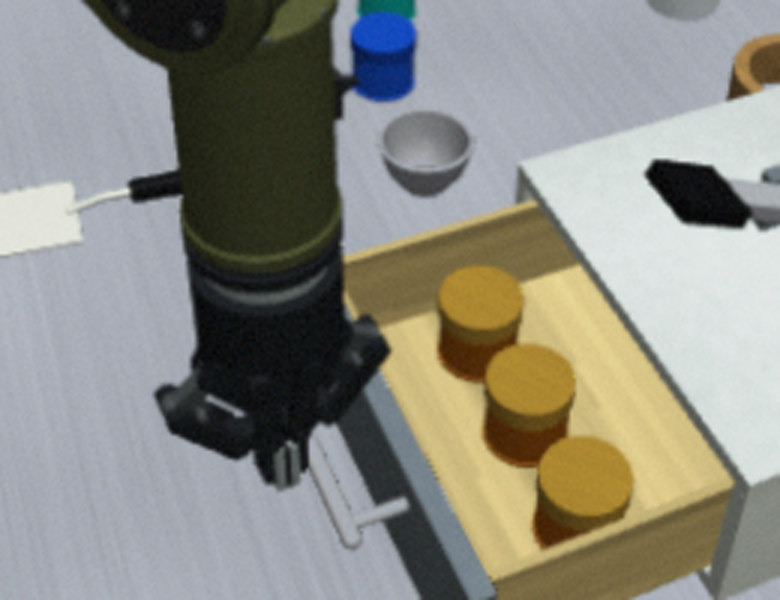

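Call:
jog_arm(
  series=[
    [0, 0.6, 0, -0.3, 0.1, 0],
    [0, 0.6, 0, -0.3, 0.1, 0],
    [0, 0.6, 0, -0.3, 0.1, 0],
    [0, 0.6, 0, -0.3, 0.1, 0],
    [0, 0.6, 0, 0, 0.1, 0],
    [0, 0.6, 0, 0, 0.1, 0],
    [0, 0.6, 0, 0, 0, 0],
    [0, 0.6, 0, 0, 0, 0],
  ],
)

```text
time_s: 45.2
tcp_pos: [413.9, -327.7, 68.4]
orientation: [1.122, 1.255, -1.12]
contact_force: [-1.4, -1.0, 0.7]
width: -0.2
```

```bash
python3 -c "
from h import *
plan((510,-323,66),3,v=1)" | head -2
```

```text
t 45.2 tcp [ 413.9 -327.7   68.4] yaw 6.7 down [ 0.007 -0.004 -1.   ] w -0.2 F [-1.4 -1.   0.7] n 10
[0.03, 0.96, 0.07, 0.4, 0.0, 0.0]
```

Call:
jog_arm(
  series=[
    [0, 0.6, 0, 0.6, 0, 0],
    [0, 0.6, 0, 0.6, 0, 0],
    [0, 0.6, 0, 0.6, 0, 0],
    [0, 0.6, 0, 0.6, 0, 0],
    [0, 0.6, 0, 0.6, 0, 0],
    [0, 0.6, 0, 0.6, 0, 0],
    [0, 0.6, 0, 0, 0, 0],
    [0, 0.6, 0, 0, 0, 0],
  ],
)

```text
time_s: 45.87
tcp_pos: [467.1, -323.2, 68.6]
orientation: [1.173, 1.224, -1.171]
contact_force: [-1.8, -2.0, -0.3]
width: -0.1
```

```bash
python3 -c "
from h import *
plan((510,-323,66),3,v=1)
f=arm.grab_frame('side')
print([(round(d['p'],2),np.round(d['position'],1)) for d in arm.tip_of(f,'locker_drawer0_handle')]);print([(round(d['p'],2),np.round(d['position'],1)) for d in arm.tip_of(f,'jar1')])" | grep -v '^\[[0-9-]'
```

```text
t 45.9 tcp [ 467.1 -323.2   68.6] yaw 2.8 down [ 0.006 -0.004 -1.   ] w -0.1 F [-1.8 -2.  -0.3] n 5
[(0.71, array([ 486.9, -322.6,   80.7]))]
[(0.6, array([ 624.3, -313.3,   23. ])), (0.59, array([ 5.572e+02,  5.470e+01, -2.000e-01])), (0.57, array([ 621.5, -246.2,   16.3])), (0.51, array([ 625.4, -390.2,   22.6])), (0.45, array([ 5.986e+02,  1.509e+02, -1.000e-01]))]
```

Call:
jog_arm(
  series=[
    [0, 0.5, 0, 0, 0, 0],
    [0, 0.5, 0, 0, 0, 0],
    [0, 0.5, 0, 0, 0, 0],
    [0, 0.4, 0, 0, 0, 0],
    [0, 0.3, 0, 0, 0, 0],
    [0, 0.3, 0, 0, 0, 0],
    [0, 0.3, 0, 0, 0, 0],
    [0, 0.3, 0, 0, 0, 0],
  ],
)

```text
time_s: 46.68
tcp_pos: [498.9, -320.5, 68.4]
orientation: [1.174, 1.227, -1.172]
contact_force: [-0.4, -0.0, -0.1]
width: 0.2
```

```bash
python3 -c "
from h import *
plan((515,-323,66),3,v=1)
f=arm.grab_frame('side')
print([(round(d['p'],2),np.round(d['position'],1)) for d in arm.tip_of(f,'locker_drawer0_handle')])" | grep -v '^\[[0-9-]'
```

```text
t 46.7 tcp [ 498.9 -320.5   68.4] yaw 2.8 down [ 0.004 -0.002 -1.   ] w 0.2 F [-0.4 -0.  -0.1] n 2
[(0.57, array([ 521.1, -325. ,   77.3]))]
```

Call:
jog_arm(
  series=[
    [0, 0.3, 0, 0, 0, 0],
    [0, 0.3, 0, 0, 0, 0],
    [0, 0.3, 0, 0, 0, 0],
    [0, 0.3, 0, 0, 0, 0],
    [0, 0.3, 0, 0, 0, 0],
    [0, 0.3, 0, 0, 0, 0],
    [0, 0.3, 0, 0, 0, 0],
    [0, 0.3, 0, 0, 0, 0],
  ],
)

```text
time_s: 47.45
tcp_pos: [504.7, -320.0, 68.6]
orientation: [1.154, 1.257, -1.194]
contact_force: [-8.3, -1.8, 4.7]
width: 0.2
```

```bash
python3 -c "
from h import *
plan((515,-323,66),3,v=1)
f=arm.grab_frame('side')
print([(round(d['p'],2),np.round(d['position'],1)) for d in arm.tip_of(f,'locker_drawer0_handle')])" | grep -v '^\[[0-9-]'
```

```text
t 47.5 tcp [ 504.7 -320.    68.6] yaw 3.0 down [-0.032 -0.001 -0.999] w 0.2 F [-8.3 -1.8  4.7] n 2
[(0.65, array([ 526.8, -320.7,   79.7])), (0.52, array([549. , -66.8,   0.9])), (0.41, array([ 616.6, -316.6,  193.3]))]
```

Call:
jog_arm(
  series=[
    [0, 0.6, 0, 0, 0, 1.5],
    [0, 0.8, 0, 0, 0, 0],
    [0, 0.9, 0, 0, 0, 0],
    [0, 1, 0, 0, 0, 0],
    [0, 1.1, 0, 0, 0, 0],
    [0, 1.1, 0, 0, 0, 0],
    [0, 1.1, 0, 0, 0, 0],
    [0, 1.1, 0, 0, 0, 0],
  ],
)

```text
time_s: 48.22
tcp_pos: [504.2, -319.7, 69.6]
orientation: [1.091, 1.353, -1.268]
contact_force: [-24.5, -5.5, 19.3]
width: 0.1
```

```bash
python3 -c "
from h import *
plan((515,-323,66),3,v=1)
f=arm.grab_frame('side');save(f,'side7',(300,180,560,380),3)
print([(round(d['p'],2),np.round(d['position'],1)) for d in arm.tip_of(f,'locker_drawer0_handle')])" | grep -v '^\[[0-9-]'
```

```text
t 48.2 tcp [ 504.2 -319.7   69.6] yaw 3.7 down [-0.151  0.001 -0.989] w 0.1 F [-24.5  -5.5  19.3] n 2
[(0.91, array([ 525.5, -321.3,   80.2]))]
```

View pics/side7.png

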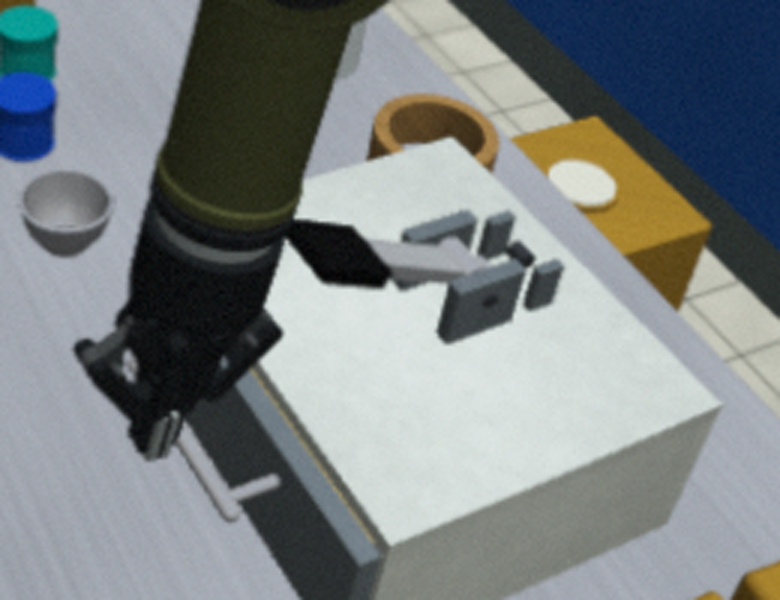

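```bash
python3 -c "
from h import *
for n in ('scene','side'):
  f=arm.grab_frame(n);P=cloud(f,T(f));Z=P[...,2]
  a=np.radians(3);dx=np.array([np.cos(a),np.sin(a)]);dy=np.array([-np.sin(a),np.cos(a)])
  q=P[...,:2]-np.array([493.5,-323]);X=q@dx;Y=q@dy
  for lo,hi in ((-125,-60),(60,125)):
    m=(Z>80)&(Z<125)&(Y>lo)&(Y<hi)&(X>30)&(X<110)
    for x in range(54,106,3):
      k=m&(X>=x)&(X<x+3)
      if k.sum(): print(n,lo,x,k.sum(),np.median(Z[k]).round(1),Z[k].max().round(1),f['color'][k].mean(0).round())
"
```

```text
scene -125 60 1 95.2 95.2 [123. 116. 114.]
scene -125 63 7 98.4 100.2 [119. 112. 109.]
scene -125 66 12 101.3 105.6 [118. 111. 107.]
scene -125 69 10 100.8 105.1 [120. 114. 109.]
scene -125 72 1 107.2 107.2 [118. 110. 106.]
scene -125 75 3 109.2 111.3 [149. 146. 143.]
scene -125 78 14 112.3 115.1 [156. 155. 152.]
scene -125 81 16 113.0 118.0 [166. 165. 163.]
scene -125 84 15 112.4 116.7 [171. 171. 169.]
scene -125 87 22 112.1 117.6 [171. 170. 168.]
scene -125 90 8 113.7 118.0 [172. 171. 169.]
scene -125 93 17 114.2 115.3 [172. 172. 170.]
scene -125 96 19 113.2 119.4 [172. 172. 170.]
scene -125 99 21 113.1 116.6 [173. 173. 171.]
scene -125 102 19 111.3 119.2 [173. 173. 171.]
scene -125 105 16 114.4 118.5 [173. 173. 170.]
scene 60 63 8 99.9 102.9 [123. 116. 115.]
scene 60 66 22 101.5 105.9 [114. 107. 104.]
scene 60 69 11 103.7 105.0 [109. 103.  98.]
scene 60 72 1 103.4 103.4 [113. 106. 101.]
scene 60 75 4 109.7 112.6 [132. 128. 125.]
scene 60 78 14 112.8 115.6 [141. 139. 135.]
scene 60 81 19 113.5 117.5 [161. 160. 157.]
scene 60 84 20 112.9 117.5 [172. 172. 169.]
scene 60 87 22 113.0 1
[... 303 characters left out ...]
 89.5 102.6 [51. 50. 45.]
side -125 63 241 92.7 104.2 [61. 59. 54.]
side -125 66 65 102.1 104.5 [132. 124. 112.]
side -125 69 59 102.0 104.7 [136. 127. 114.]
side -125 72 58 102.1 104.7 [137. 128. 115.]
side -125 75 70 102.1 114.2 [126. 126. 118.]
side -125 78 160 109.7 117.4 [120. 127. 123.]
side -125 81 70 114.2 117.1 [201. 206. 199.]
side -125 84 71 114.2 116.8 [195. 201. 194.]
side -125 87 59 114.5 116.4 [215. 218. 209.]
side -125 90 60 114.7 117.4 [216. 219. 210.]
side -125 93 55 114.8 118.2 [217. 219. 211.]
side -125 96 55 114.4 117.4 [217. 220. 211.]
side -125 99 61 114.4 117.4 [217. 220. 212.]
side -125 102 53 114.7 117.0 [217. 220. 211.]
side -125 105 56 114.8 117.1 [217. 220. 211.]
```

Call:
jog_arm(
  series=[
    [0, -1, 0, 0, 0, 2.2],
    [0, -1, 0, 0, 0, 2.2],
    [0, -1.5, 0, 0, 0, 2.2],
    [0, -2, 0, 0, 0, 2],
    [0, -2, 0, 0, 0, 0],
    [0, -2, 0, 0, 0, 0],
    [0, 0, 0, 0, 0, 0],
    [0, 0, 0, 0, 0, 0],
  ],
)

```text
time_s: 49.08
tcp_pos: [405.1, -326.9, 76.1]
orientation: [1.173, 1.238, -1.155]
contact_force: [0.4, 0.5, 0.1]
width: -0.1
```

```bash
python3 -c "
from h import *
plan((440,-323,66),3,v=1)
f=arm.grab_frame('side');save(f,'side8',(330,210,490,350),5)
print([(round(d['p'],2),np.round(d['position'],1)) for d in arm.tip_of(f,'locker_drawer0_handle')])
print([(round(d['p'],2),np.round(d['position'],1)) for d in arm.tip_of(f,'drawer_in')])
f=arm.grab_frame('scene');save(f,'scene8',(150,80,350,280),3)
print([(round(d['p'],2),np.round(d['position'],1)) for d in arm.tip_of(f,'locker_drawer0_handle')])
" | grep -v '^\[[0-9-]'
```

```text
t 49.1 tcp [ 405.1 -326.9   76.1] yaw 3.5 down [ 0.007  0.008 -1.   ] w -0.1 F [0.4 0.5 0.1] n 4
[(0.92, array([ 525.9, -321.1,   81.4]))]
[]
[(0.74, array([ 524.9, -320.8,   80.9])), (0.42, array([ 617.3, -317.4,  198.3]))]
```

View pics/side8.png

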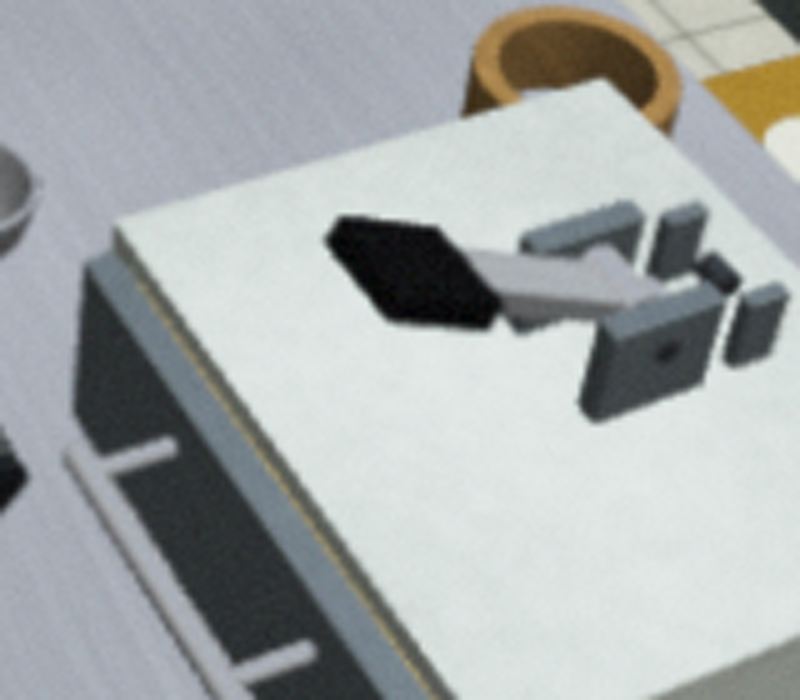

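View pics/scene8.png

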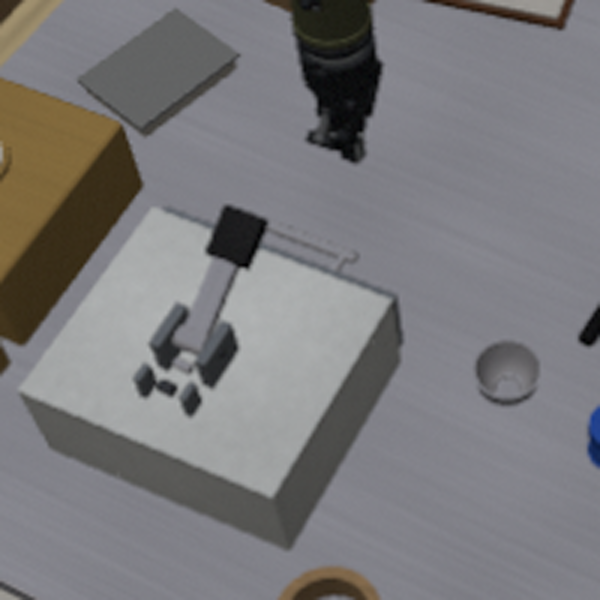

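The drawer is against its stop: the push force rose to 24 N without further motion. The handle-to-roof-edge distance is 47 mm, which matches the expected shut geometry of 46.7 mm. The handle also stayed at x≈525.5 after I backed off. Now the lever.

Call:
jog_arm(
  series=[
    [-3.5, 0, 0, 0, 0, 0],
    [-3.5, 0, 0, 0, 0, 0],
    [-3.5, 0, 0, 0, 0, 0],
    [-3.5, 0, 0, 0, 0, 0],
    [-3, 1, 0, 0, 0, 0],
    [-1, 3, 0, 0, 0, 0],
    [0, 3.5, 0, 0, 0, 0],
    [0, 3.5, 0, 0, 0, 0],
  ],
)

```text
time_s: 50.0
tcp_pos: [518.8, -319.4, 264.5]
orientation: [1.17, 1.245, -1.154]
contact_force: [-0.0, -0.7, -0.3]
width: 0.1
```

```bash
python3 -c "
from h import *
plan((612,-317.5,240),3,v=3)
f=arm.grab_frame('side')
print([(round(d['p'],2),np.round(d['position'],1)) for d in arm.tip_of(f,'lock_pad')])"
```

```text
t 50.0 tcp [ 518.8 -319.4  264.5] yaw 3.7 down [ 0.003  0.011 -1.   ] w 0.1 F [-0.  -0.7 -0.3] n 4
[0.62, 2.33, 0.11, 0.2, -0.2, 0.0]
[0.62, 2.33, 0.1, 0.2, -0.2, 0.0]
[0.62, 2.33, 0.09, 0.2, -0.2, 0.0]
[0.61, 2.33, 0.08, 0.2, -0.2, 0.0]
[(0.71, array([ 616.2, -316.5,  193.5]))]
```

Call:
jog_arm(
  series=[
    [0.5, 2.3, 0, 0.2, -0.2, 0],
    [0.5, 2.3, 0, 0.2, -0.2, 0],
    [0.5, 2.3, 0, 0, -0.2, 0],
    [0.5, 2, 0, 0, 0, 0],
    [0, 0, 0, 0, 0, 0],
    [0, 0, 0, 0, 0, 0],
    [0, 0, 0, 0, 0, 0],
    [0, 0, 0, 0, 0, 0],
  ],
)

```text
time_s: 50.77
tcp_pos: [616.6, -309.1, 238.6]
orientation: [1.159, 1.244, -1.157]
contact_force: [-0.4, -0.1, 0.5]
width: 0.4
```

```bash
python3 -c "
from h import *
plan((613,-317.5,200),3,v=1.5)"
```

```text
t 50.8 tcp [ 616.6 -309.1  238.6] yaw 4.0 down [-0.002  0.003 -1.   ] w 0.4 F [-0.4 -0.1  0.5] n 3
[1.29, -0.14, 0.27, 0.3, -0.1, 0.0]
[1.29, -0.14, 0.27, 0.3, -0.1, 0.0]
[1.29, -0.13, 0.27, 0.3, -0.1, 0.0]
```

Call:
jog_arm(
  series=[
    [1, -0.1, 0.3, 0, 0, 0],
    [1, -0.1, 0.3, 0, 0, 0],
    [0.8, -0.1, 0.2, 0, 0, 0],
    [0, 0, 0, 0, 0, 0],
    [0, 0, 0, 0, 0, 0],
    [0, 0, 0, 0, 0, 0],
    [0, 0, 0, 0, 0, 0],
    [0, 0, 0, 0, 0, 0],
  ],
)

```text
time_s: 51.43
tcp_pos: [609.0, -319.6, 208.5]
orientation: [1.161, 1.244, -1.162]
contact_force: [0.7, -0.4, 0.3]
width: -0.4
```

```bash
python3 -c "
from h import *
plan((613,-317.5,200),3,v=1.5)"
```

```text
t 51.4 tcp [ 609.  -319.6  208.5] yaw 3.8 down [-0.003  0.003 -1.   ] w -0.4 F [ 0.7 -0.4  0.3] n 1
[0.85, 0.41, -0.18, 0.8, -0.2, 0.2]
```

Call:
jog_arm(
  series=[
    [0.8, 0.2, -0.1, 0, 0, 0],
    [0.8, 0, 0, 0, 0, 0],
    [0.8, 0, 0, 0, 0, 0],
    [0.8, 0, 0, 0, 0, 0],
    [0.8, 0, 0, 0, 0, 0],
    [0.8, 0, 0, 0, 0, 0],
    [0.8, 0, 0, 0, 0, 0],
    [0.6, 0, 0, 0, 0, 0],
  ],
)

```text
time_s: 52.1
tcp_pos: [615.3, -320.2, 152.1]
orientation: [1.159, 1.229, -1.156]
contact_force: [-0.4, -0.8, 10.2]
width: 0.2
```

```bash
python3 -c "
from h import *
plan((608,-317.5,151),3,v=1.5)"
```

```text
t 52.1 tcp [ 615.3 -320.2  152.1] yaw 3.9 down [ 0.009 -0.007 -1.   ] w 0.2 F [-0.4 -0.8 10.2] n 1
[0.1, -0.71, -0.31, 0.8, 0.4, -0.5]
```

Call:
jog_arm(
  series=[
    [0.5, -0.2, 0, 0, 0, 0],
    [0.5, -0.2, 0, 0, 0, 0],
    [0.5, 0, 0, 0, 0, 0],
    [0.5, 0, 0, 0, 0, 0],
    [0.5, 0, 0, 0, 0, 0],
    [0, 0, 0, 0, 0, 0],
    [-0.5, 0, 0, 0, 0, 0],
    [-1, 0, 0, 0, 0, 0],
  ],
)

```text
time_s: 52.77
tcp_pos: [614.1, -319.1, 167.9]
orientation: [1.16, 1.211, -1.147]
contact_force: [-0.3, 0.5, -1.0]
width: 0.1
```

Call:
jog_arm(
  series=[
    [-2, 0, 0, 0, 0, 0],
    [-3, 0, 0, 0, 0, 0],
    [-3.5, 0, 0, 0, 0, 0],
    [-3.5, 0, 0, 0, 0, 0],
    [0, -3, -2, 0, 0, 0],
    [0, -3, -3, 0, 0, 0],
    [0, -3, -3, 0, 0, 0],
    [0, -2, -2, 0, 0, 0],
  ],
)

```text
time_s: 53.43
tcp_pos: [499.7, -228.8, 287.2]
orientation: [1.162, 1.205, -1.146]
contact_force: [-1.2, 0.4, -0.0]
width: 0.1
```

```bash
python3 -c "
from h import *
for n in ('side','scene'):
  f=arm.grab_frame(n);save(f,n+'9')
  for q in ('lock_pad','locker_drawer0_handle','dish','cover'): print(n,q,[(round(d['p'],2),np.round(d['position'],1)) for d in arm.tip_of(f,q)])
  P=cloud(f,T(f));m=(abs(P[...,0]-605)<15)&(abs(P[...,1]+317)<12);print('pad z',np.nanmedian(P[m][:,2]))
s=st();print(s['tcp_pos'],s['contact_force'])"
```

```text
side lock_pad [(0.61, array([ 604.2, -317.2,  150.1]))]
side locker_drawer0_handle [(0.64, array([ 523.7, -320.2,   80.2]))]
side dish [(0.92, array([546.9, -69.3,   3.6]))]
side cover [(0.6, array([509. , 329.3, 108.6]))]
pad z 150.64028279944813
scene lock_pad [(0.45, array([ 5.497e+02, -7.060e+01, -5.000e-01])), (0.29, array([511.6, 335. , 108.4]))]
scene locker_drawer0_handle [(0.65, array([ 527.9, -321.5,   80.3]))]
scene dish [(0.72, array([ 5.484e+02, -6.900e+01, -1.000e-01]))]
scene cover [(0.66, array([512.2, 331.7, 109.7]))]
pad z 149.34285069160217
[ 502.88884488 -231.4239026   286.68971488] [ 0.11076213 -0.1926776   0.29679952]
```

View pics/side9.png

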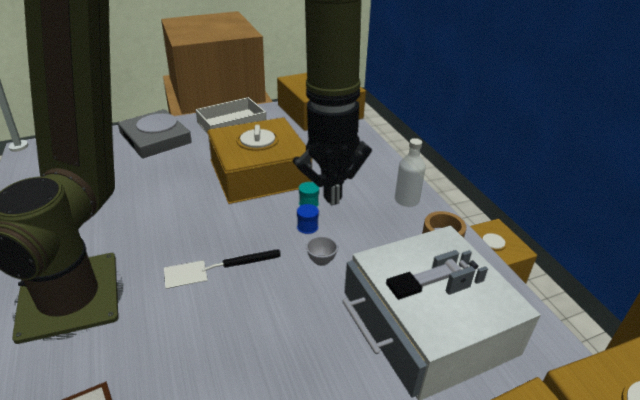

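View pics/scene9.png

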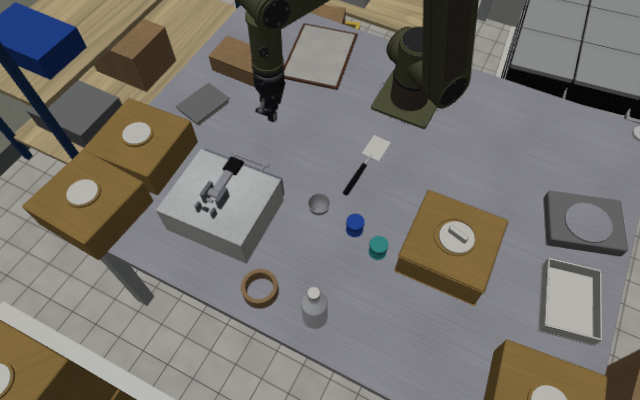

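The lever stayed down on its own (pad z≈150), the drawer is shut, the cover is seated and the bowl is where it was. Handing in.

```bash
python3 -c "
from h import *
print(arm.finish_job())"
```

```text
the job is handed in; nothing more can be done
None
```

The job is handed in, with everything asked done, in about 54 s of the 208 s allowed. No verdict was reported.

- **Cover:** I laid the white cover rib up inside the tin's collar. It measured level at z = 118 mm and centred to about 1 mm. The later views still show it seated there.
- **Jars:** Three gold-lidded jars were present, and no fourth was visible in any view. All three were seen standing upright in the drawer before I shut it, and again partway through the push. They can't be seen now that it is closed. I left the blue and turquoise look-alikes alone.
- **Drawer:** I pushed it until it stopped moving, at about 25 N. The handle is 47 mm in front of the roof edge, which fits the expected shut position to within about 3 mm. A tan line roughly 1 mm wide showed above the front panel. I took it for the drawer's inner wood edge, but I did not rule out a small gap.
- **Lever:** I pressed it only after the drawer was shut. It stays down by itself, with the pad at about 150 mm (latched is about 152 mm). In the last scene picture the network misplaced the pad, but the depth readings from both cameras put it at 149–151 mm.
- **Bowl:** It is upright and within about 2 mm of where it started.

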